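Make up the fish kit and the steak kit

TASK

Make up the seasoning kits for tonight's two dishes from the things laid out between the caddies: the lemon, the salt shaker and the green-labelled herb jar go into the three-part pale wooden caddy for the fish, the garlic bulb and the brown pepper mill into the two-part dark wooden caddy for the steak. Put one thing in each compartment, right down on its floor, with the lemon in the pale caddy's long compartment and the shaker, jar and mill standing upright. Do not drop or knock over anything, and leave the kitchen timer and the food tub where they are.

Things in the scene. Friction and masses are not known exactly. Their poses are not given: they have to be found in the camera images.
- lemon: Yellow lemon lying on its side, 71 long x 53 wide x 51 high. Origin under its middle, on the worktop; its own x runs along its length, y across the 53 mm width, z up (at the start its x points within 25 degrees of world x). 85 g; its sides bulge, widest about 26 mm up. (Two more lemons lie far off by the wall: not these.)
- salt: Salt shaker of clear glass, grey inside, with a grey dome top; round, 44 diameter, 90 high (34 across above 74). Origin at the centre of its foot, z up. 100 g.
- herbs: Spice jar of glass with a green label and a red screw cap (fixed on); round, 45 diameter, 106 high. (Other red-capped jars stand far back by the wall: not these.) Origin at the centre of its foot, z up. 110 g.
- garlic_bulb: Pale pinkish garlic bulb sitting on its root end, round, 56 diameter, 56 high, widest at about a third of its height and drawn to a point on top. Origin at the centre of its underside, z up. 34 g.
- mill: Dark brown turned wooden pepper mill, round, foot 58 diameter, 150 high; the round head, 50 diameter, spans 109 to 139 above the foot and can be gripped (it does not turn), with a 12 mm wide metal knob on top. Origin at the centre of its foot, z up. 180 g.
- caddy_pale: Pale wooden caddy, steel end handles, immovable: 250 (x) x 94 (y) x 30 high; handles 21 further out, under 25 high. 3 compartments in a row along x, each 78 wide in y, centred on y = 0; centre x (length): -86 (62), -18 (62), +68 (98, for the lemon). Cork floor at 13, walls 8 thick up to 30, dividers 6 thick up to 28. Origin: centre of underside, on the worktop; x within 8 deg of world +y.
- caddy_dark: Dark wooden caddy, brass end handles, immovable: 182 (x) x 94 (y) x 30 high; handles 21 further out, under 25 high. 2 equal compartments in a row along x, 80 (x) x 78 (y), centred at x = -43 and +43, y = 0. Grey lined floor at 13, walls 8 thick up to 30, divider 6 thick up to 28. Origin: centre of underside, on the worktop; x within 8 deg of world +y.
- timer: Kitchen timer, white base and teal dome with a ridge, 67 diameter, 57 high, a bystander behind the stock. Origin at the centre of its foot.
- tub: Closed food tub, clear with an orange-yellow lid, 109 (x) x 149 (y) x 61 high, a bystander behind the stock. Origin at the centre of its underside.
Things that resemble listed ones, but are neither listed nor needed, are in the scene too. Leave any purple look-alike of the herbs alone. Of the things shaped like the caddy_dark, the wooden one is meant.

How it is judged:
By the outcome, as a careful person would: the job done as asked, in the order asked, and still so for the second after the job is handed in, with the robot touching nothing.
It also fails if it takes over 136 s, if anything falls off the work surface, if the arm or the gripper's body presses on something with over 40 N, if the wrist force passes 120 N, or if a joint passes its speed limit or range.

ROBOT

A 7-joint arm with a two-finger parallel gripper is mounted at the origin on the work surface; the furniture and walls round the work are solid. World frame = base frame: x ahead of the robot, y to its left, z up, the work surface at z = 0. Lengths are in mm, angles in rad, forces in N, time in s.
With the tool pointing down it reaches from about 400 to 875 mm from the base axis. Payload 4.4 kg.
Tool frame: the origin (TCP) lies between the finger pads; the fingertips stand ctrl.tcp_to_tips ahead of it and the grasp point (between the pads) lies 8 mm behind it (ctrl.tcp_to_tips is the distance from the TCP to the fingertips, in mm); z points along the fingers, y is the direction in which the jaws open and shut (so a half turn about z gives the same grasp; the last joint's range is limited). The gripper opens to 85 mm and grips with 20 to 120 N. Pads are 22 mm wide; open, the fingers measure 114 mm over their backs; the gripper's body (76 mm by 85 mm) begins 54 mm behind the grasp point. The pads swing forward as they close: fully open they stand 13 mm farther back than shut.
Start: joints at [-1.326, 0.628, 0.038, 1.517, -0.027, 0.996, -0.02], TCP at [198.76, 618.88, 242.313] pointing down, gripper open.
Joint ranges: [-3.06, 3.06], [-0.37, 2.12], [-1.25, 1.32], [0.18, 2.47], [-1.1, 4.24], [0.23, 1.98], [-2.94, 2.94]. Speed limits (rad/s): [2.57, 2.57, 3.14, 3.14, 3.14, 3.14, 3.14].

INTERFACE

Orientations are given as [roll, pitch, yaw] about the fixed x, y, z axes, in that order (R = Rz(yaw) Ry(pitch) Rx(roll)).
In Python, from cell import ctrl gives the robot as it stands.
- The arm moves only by the tool send_rows, never from a script. Its argument "rows" is a list of rows, each an object of numbers: "x", "y", "z": the shift along the world's x, y, z in cm; "roll": the turn about the world's z in degrees; "claw": the closure, from 0 (fully open) to 1 (shut). A call has 1 to 5 rows; each row is the pose to reach, as a shift and turn from the pose commanded when the call began; what a row does not reach only later rows make up. A row lasts 1/12 s, in which the tool goes at most 41.7 mm and 7.16 degrees, less where a joint would pass 70% of its speed; a pose out of reach is approached as far as the arm can. A call with a gripper value outside its range is refused whole. The fingers move at their own pace and stop on an object; the grip force is fixed at half the most. Time passes only in rows, so rows that repeat a pose let the fingers close. It gives the time, the measured TCP pose, the force and the opening at its end, in the units of the state.
- ctrl.read_state(): the state, without advancing time (a new reading comes with each control period).
- ctrl.get_image(name): name is "scene" or "top" or "wrist"; returns (picture, depth): 480x640x3 uint8, blue, green, red; 480x640 float32, mm along the optical axis (not along the pixel's ray), 0 where there is no reading.
- ctrl.get_calibration(name): a dict with "intrinsics" (3x3 intrinsics, pixels), "dist_coeffs" ([k1, k2, p1, p2, k3] as OpenCV has them; the pictures are not rectified), "T" (4x4, takes a point from camera to world coordinates). Camera axes: x right, y down, z forward; pixel columns grow to the right and rows downward; lengths in mm; the calibration is good to about 2 mm. A picture is of the moment at which its call begins: read the wrist's pose just before it. get_calibration takes no time and is no camera call; for the wrist camera it gives the pose at the moment of the call.
- ctrl.finish_job(): hands the job in, once; it reports no verdict.
Trained networks look in the newest picture that a camera, given by its name, has taken for a name from the list of things; names that differ only in an ending like _2 or _b are one class to them, and where a whole thing is asked for, a point or a joint stands for the part that bears it (a point fixed in the world has none). Each returns a list of dicts, best first, with "confidence" (0 to 1); they miss things now and then, are a little off and sometimes report something else, mostly with a low value. They report only what shows in the picture. A call takes as long as a camera call. They do not tell look-alikes from the thing itself.
- ctrl.recognise(camera, query): "uv" ([column, row] in pixels, amid what is visible of it).
- ctrl.regions_of(camera, query): "region" (480x640 bool, what is visible of it) and "uv" ([column, row] in pixels, amid what is visible of it).
- ctrl.place_of(camera, query): "uv" ([column, row] in pixels: a listed point, or the origin of a listed thing).
The state is a dict: "clock": time; "qpos": joint angles; "qd": joint speeds; "tau": joint torques, N m; "eef_pos": TCP position; "tool_rot": TCP orientation; "force": force on the tool from outside, world axes, zero at the start; "torque": the same for the moment, N m; "width": finger opening in mm.
Only numpy, scipy, OpenCV 4.12 (cv2) and the standard library are available. Lean on these libraries where they do the work, as an engineer would, in place of code of your own. Each camera call takes 0.05 s, during which the arm holds its last target. There are 200 camera calls.

## Working session

There is one attempt and no reset: what is moved stays moved. The work goes in short steps, Python scripts to look and compute and a tool call to move; the robot and the scene stay as the last step left them, time stands still between calls to the robot, and variables do not carry over. Pictures are saved under pics/ and viewed, on a budget of 14 in all, crops included, one or two more only if the job needs it, and the job is handed in when it is done.

Besides the shell and the picture viewer there is one more tool, called as name(argument=value, ...) on one line, values as JSON. send_rows: Moves the arm, as the interface text tells. Its arguments: {"type":"object","properties":{"rows":{"type":"array"}},"required":["rows"]}

```bash
ls; mkdir -p pics; python3 - <<'E'
from cell import ctrl
import cv2
s=ctrl.read_state(); print({k:s[k] for k in('clock','eef_pos','tool_rot','force','width')}, ctrl.tcp_to_tips)
for n in('scene','top'):
    im,d=ctrl.get_image(n); cv2.imwrite(f'pics/{n}0.png',im)
    c=ctrl.get_calibration(n); print(n,c['T'].tolist() if hasattr(c['T'],'tolist') else c['T'],c['intrinsics'],c['dist_coeffs'])
E
```

```text
pics
{'clock': 0.0, 'eef_pos': array([198.57647332, 618.27926001, 241.39692035]), 'tool_rot': array([-3.13969441e+00,  3.27358275e-05,  2.83075139e+00]), 'force': array([ 0.11686074, -0.3769484 , -0.66523472]), 'width': 85.41231614540722} 11.0
scene [[0.7617309135749902, -0.37024597005018506, 0.5316802958224127, -210.46313053813066], [-0.6478653053621948, -0.4276219632325098, 0.6304046340796712, -904.6292171967302], [-0.0060466033573380006, -0.8246559150474648, -0.5656023871635157, 782.0484685481624], [0.0, 0.0, 0.0, 1.0]] [[465.73355879   0.         318.26397828]
 [  0.         465.73355879 241.23311403]
 [  0.           0.           1.        ]] [-0.09781404  0.          0.          0.          0.        ]
top [[0.01897278065887087, -0.9809077704267674, 0.19354580726654497, 236.6360067319415], [-0.9998199020531672, -0.018699843698504227, 0.003237175319106543, -92.66381563318204], [0.00044390591963987106, -0.1935723682813219, -0.9810858989841279, 1329.5100106859004], [0.0, 0.0, 0.0, 1.0]] [[539.30548914   0.         317.49847308]
 [  0.         539.30548914 238.49366766]
 [  0.           0.           1.        ]] [-0.06322363  0.          0.          0.          0.        ]
```

View pics/scene0.png

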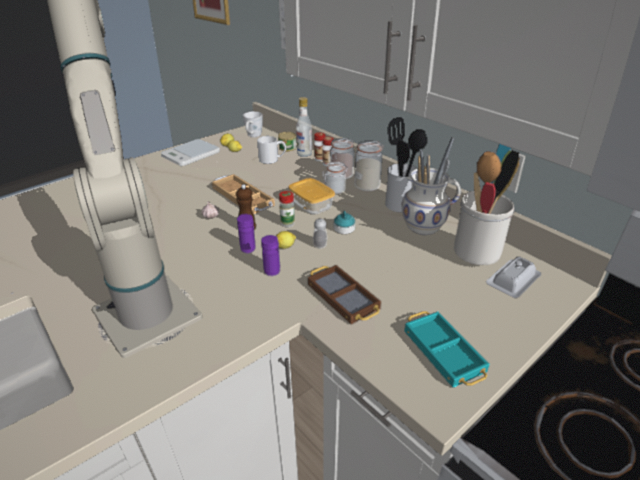

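View pics/top0.png

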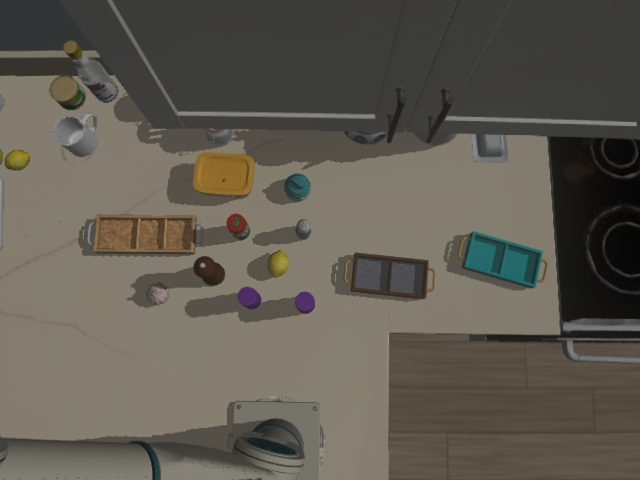

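```bash
cat > h.py <<'E'
from cell import ctrl
import cv2, numpy as np
def ray(cam,uv,c=None):
    c=c or ctrl.get_calibration(cam); K=np.array(c['intrinsics']);D=np.array(c['dist_coeffs']);T=np.array(c['T'])
    p=cv2.undistortPoints(np.array(uv,float).reshape(-1,1,2),K,D)[:,0]
    return T[:3,3],np.c_[p,np.ones(len(p))]@T[:3,:3].T,T
def at_z(cam,uv,z,c=None):
    o,d,T=ray(cam,uv,c); return o+d*((z-o[2])/d[:,2])[:,None]
def cloud(cam,depth,mask,c=None):
    v,u=np.nonzero(mask&(depth>0)); o,d,T=ray(cam,np.c_[u,v],c); return o+d*depth[v,u][:,None]
E
python3 - <<'E'
from h import *
np.set_printoptions(precision=1,suppress=True)
im,dep=ctrl.get_image('top')
for n in ['lemon','salt','herbs','garlic_bulb','mill','caddy_pale','caddy_dark','timer','tub']:
    for r in ctrl.regions_of('top',n):
        P=cloud('top',dep,r['region'])
        if len(P)==0: continue
        print(n,round(r['confidence'],2),np.array(r['uv']),len(P),'med',np.median(P,0),'lo',np.percentile(P,2,0),'hi',np.percentile(P,98,0))
    for r in ctrl.place_of('top',n): print('   place',round(r['confidence'],2),np.array(r['uv']),at_z('top',r['uv'],0)[0])
E
```

```text
lemon 0.91 [280.5 264.5] 412 med [426.9   5.5  44.2] lo [400.2 -15.7  29.3] hi [457.   27.5  54.3]
   place 0.67 [279.5 265.9] [427.6   5.    0. ]
salt 0.83 [302.8 231.1] 296 med [504.5 -53.8  75.5] lo [492.4 -73.9  -0.9] hi [523.7 -31.2  92.4]
   place 0.83 [305.3 234.4] [508.8 -57.4   0. ]
herbs 0.97 [251.9 299.9] 393 med [339.4  65.6 105.8] lo [319.9  47.5  25.8] hi [361.   89.  111.8]
herbs 0.86 [237.6 228.6] 453 med [505.7  99.1 104.7] lo [490.   81.6  16.1] hi [532.3 122.9 111.5]
   place 0.84 [305.4 303.1] [336.6 -61.6   0. ]
   place 0.64 [240.1 228.9] [519.9 107.6   0. ]
   place 0.62 [255.3 301.6] [337.8  61.7   0. ]
   place 0.7 [158.3 293. ] [353.7 303.6   0. ]
mill 0.89 [211.4 272. ] 674 med [398.  158.9 126.9] lo [377.3 142.6   6.1] hi [426.9 187.5 148.6]
   place 0.8 [211.4 273.3] [405.6 173.9   0. ]
   place 0.92 [146.6 236.2] [496.6 344.3   0. ]
caddy_dark 0.6 [388.1 277.1] 3063 med [ 407.1 -264.2   15.2] lo [ 358.1 -358.8    7. ] hi [ 452.7 -171.9   33.5]
caddy_dark 0.57 [499.  260.1] 3156 med [ 451.9 -544.6   14.8] lo [ 392.2 -637.3    1. ] hi [ 509.8 -449.    33.3]
   place 0.88 [498.2 263.4] [ 443.9 -542.7    0. ]
   place 0.69 [386.4 277.7] [ 403.1 -261.1    0. ]
   place 0.88 [294.9 187.5] [631.  -27.9   0. ]
tub 0.61 [224.2 173.3] 2456 med [645.6 146.4  57.3] lo [594.8  77.6  21. ] hi [698.1 214.9  64.5]
   place 0.8 [228.6 179.3] [649.9 143.5   0. ]
```

The scene picture shows the stock between the two caddies. In the top view:

- **Pale caddy:** (146,236), with its long compartment at the left, +y end.
- **Wooden dark caddy:** (388,277). The teal one at (499,260) is a decoy.
- **Stock:** lemon (279,265), salt (303,230), green herbs with red cap (238,227), garlic (158,293), mill (211,271).
- **Purple decoys:** (250,298) and (305,303).

Next I'll fit the poses.

```bash
python3 - <<'E'
from h import *
np.set_printoptions(precision=1,suppress=True)
im,dep=ctrl.get_image('top')
P=cloud('top',dep,np.ones_like(dep,bool))
tb=P[(P[:,0]>250)&(P[:,0]<600)&(abs(P[:,1])<400)&(abs(P[:,2])<6)]; print('table z',np.median(tb[:,2]),tb[:,2].std())
def box(c,r,z0,z1):
    m=(np.hypot(P[:,0]-c[0],P[:,1]-c[1])<r)&(P[:,2]>z0)&(P[:,2]<z1); return P[m]
for n,c,r,z0,z1 in [('salt',(508,-57),40,60,100),('herbs',(515,105),40,98,120),('mill',(402,170),50,105,160),('garlic',(354,304),45,12,70),('lemon',(427,5),50,12,70)]:
    Q=box(c,r,z0,z1); (cx,cy),R=cv2.minEnclosingCircle(Q[:,:2].astype(np.float32))
    print(n,len(Q),'med',np.median(Q,0),'circ',cx,cy,R,'zmax',Q[:,2].max(), 'rect',cv2.minAreaRect(Q[:,:2].astype(np.float32)))
# caddies: rim points
for n,c,L in [('pale',(497,344),(125,47)),('dark',(404,-262),(91,47))]:
    m=(abs(P[:,0]-c[0])<75)&(abs(P[:,1]-c[1])<L[0]+20)&(P[:,2]>26.5)&(P[:,2]<36)
    Q=P[m]
    print(n,len(Q),cv2.minAreaRect(Q[:,:2].astype(np.float32)), 'p',np.percentile(Q,[1,99],axis=0))
# caddy by regions
for n in('caddy_pale','caddy_dark'):
    for r in ctrl.regions_of('top',n):
        v,u=np.nonzero(r['region']); X=at_z('top',np.c_[u,v],30); print(n,r['confidence'],cv2.minAreaRect(X[:,:2].astype(np.float32)))
E
```

```text
table z 0.5603093244858428 2.4956463298642917
salt 174 med [509.8 -53.9  85. ] circ 512.3880615234375 -53.89149856567383 17.17677879333496 zmax 94.88648219964011 rect ((511.1536865234375, -53.45201110839844), (33.567039489746094, 30.878643035888672), 83.56338500976562)
herbs 288 med [511.5 103.2 106.9] circ 512.415283203125 104.33163452148438 22.878652572631836 zmax 116.40361449892521 rect ((511.9463195800781, 103.28266906738281), (43.56668472290039, 42.112186431884766), 87.51104736328125)
mill 403 med [402.1 163.9 134.3] circ 404.1567077636719 167.62440490722656 25.387218475341797 zmax 156.05741299064698 rect ((403.67437744140625, 167.62838745117188), (47.833900451660156, 49.27659606933594), 45.79967498779297)
garlic 394 med [347.3 293.8  37.8] circ 349.15313720703125 298.031982421875 28.65243148803711 zmax 58.3909436542242 rect ((348.2076110839844, 298.1544189453125), (52.84894943237305, 53.80091094970703), 52.15098190307617)
lemon 438 med [426.8   7.   44. ] circ 430.0758972167969 6.949590682983398 34.82090377807617 zmax 57.409774400394554 rect ((428.69940185546875, 8.061565399169922), (55.99559020996094, 54.91865158081055), 29.64451026916504)
pale 952 ((497.77911376953125, 342.62506103515625), (95.07344818115234, 286.1180419921875), 1.0104408264160156) p [[451.1 208.8  26.6]
 [546.  480.1  35.4]]
dark 728 ((406.56170654296875, -264.74395751953125), (218.32980346679688, 94.84881591796875), 84.83741760253906) p [[ 353.9 -358.9   26.6]
 [ 458.  -157.4   35.2]]
caddy_pale 0.88 ((495.21826171875, 340.3774719238281), (98.70809173583984, 288.468994140625), 0.9871293902397156)
caddy_dark 0.89 ((405.11065673828125, -266.40008544921875), (224.95993041992188, 97.0889663696289), 84.65020751953125)
caddy_dark 0.72 ((449.65692138671875, -543.384033203125), (223.34788513183594, 102.51371765136719), 75.11561584472656)
```

send_rows(rows=[{"x":3,"y":-2.8},{"x":6,"y":-5.5},{"x":9,"y":-8.2},{"x":12,"y":-11},{"x":15,"y":-13.8}])

```text
$.rows[0]: bad value
```

send_rows(rows=[{"x":3,"y":-2.8},{"x":6,"y":-5.5},{"x":9,"y":-8.2},{"x":12,"y":-11},{"x":15,"y":-13.8}])

```text
$.rows[0]: bad value
```

send_rows(rows=[{"x":3,"y":-2.8,"z":0,"roll":0,"claw":0},{"x":6,"y":-5.5,"z":0,"roll":0,"claw":0},{"x":9,"y":-8.2,"z":0,"roll":0,"claw":0},{"x":12,"y":-11,"z":0,"roll":0,"claw":0},{"x":15,"y":-13.8,"z":0,"roll":0,"claw":0}])

```text
clock: 1.62
eef_pos: [349.9, 479.6, 242.5]
tool_rot: [3.141, 0.0, 2.831]
force: [0.4, 0.3, 0.5]
width: 85.6
```

send_rows(rows=[{"x":3,"y":-2.8,"z":0,"roll":0,"claw":0},{"x":6,"y":-5.5,"z":0,"roll":0,"claw":0},{"x":9,"y":-8.2,"z":0,"roll":0,"claw":0},{"x":12,"y":-11,"z":0,"roll":0,"claw":0},{"x":15,"y":-13.8,"z":0,"roll":0,"claw":0}])

```text
clock: 2.03
eef_pos: [500.1, 341.4, 242.6]
tool_rot: [3.141, 0.0, 2.831]
force: [0.3, -0.3, -0.0]
width: 85.5
```

```bash
cat >> h.py <<'E'
np.set_printoptions(precision=1,suppress=True)
def snap(name):
    c=ctrl.get_calibration('wrist'); im,d=ctrl.get_image('wrist'); cv2.imwrite(f'pics/{name}.png',im); return im,d,c
def st():
    s=ctrl.read_state(); print('t %.2f'%s['clock'],s['eef_pos'],np.degrees(s['tool_rot']),'F',s['force'],'w %.1f'%s['width'])
E
python3 - <<'E'
from h import *
st(); im,d,c=snap('w1'); print(np.array(c['T']))
for r in ctrl.regions_of('wrist','caddy_pale'):
    P=cloud('wrist',d,r['region'],c); print(r['confidence'],len(P)); Q=P[(P[:,2]>25)&(P[:,2]<34)]
    print(cv2.minAreaRect(Q[:,:2].astype(np.float32)))
E
```

```text
t 2.03 [500.1 341.4 242.6] [180.    0.  162.2] F [ 0.3 -0.3 -0. ] w 85.5
[[  0.3   0.9   0.3 432.6]
 [  1.   -0.3  -0.1 362.9]
 [  0.    0.3  -1.  374.4]
 [  0.    0.    0.    1. ]]
0.71 24102
((499.9458312988281, 342.0911865234375), (94.6671371459961, 287.66351318359375), 0.6806032061576843)
```

View pics/w1.png

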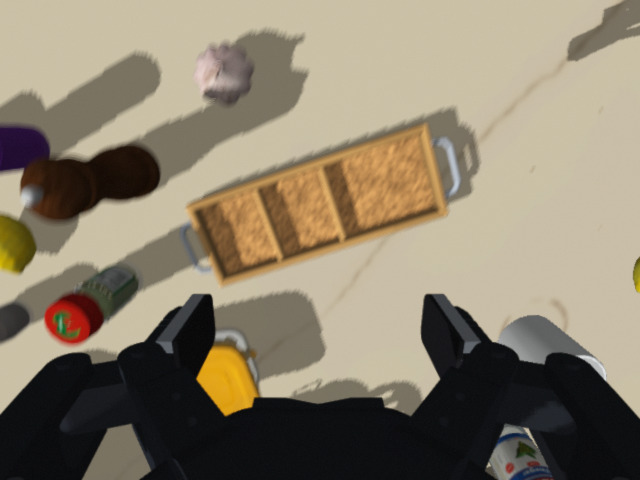

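send_rows(rows=[{"x":-0.7,"y":-3.3,"z":0,"roll":0,"claw":0},{"x":-1.4,"y":-6.6,"z":0,"roll":0,"claw":0},{"x":-2.1,"y":-10,"z":0,"roll":0,"claw":0},{"x":-2.8,"y":-13.3,"z":0,"roll":0,"claw":0},{"x":-3.5,"y":-16.6,"z":0,"roll":0,"claw":0}])

```text
clock: 2.55
eef_pos: [463.2, 175.6, 242.4]
tool_rot: [3.141, 0.0, 2.831]
force: [0.2, -0.3, 0.1]
width: 85.3
```

send_rows(rows=[{"x":-0.7,"y":-3.3,"z":0,"roll":0,"claw":0},{"x":-1.4,"y":-6.6,"z":0,"roll":0,"claw":0},{"x":-2.1,"y":-10,"z":0,"roll":0,"claw":0},{"x":-2.8,"y":-13.3,"z":0,"roll":0,"claw":0},{"x":-3.5,"y":-16.6,"z":0,"roll":0,"claw":0}])

```text
clock: 2.97
eef_pos: [428.3, 9.6, 242.6]
tool_rot: [3.141, 0.001, 2.831]
force: [0.9, -0.5, -0.8]
width: 85.6
```

```bash
cat > look.py <<'E'
import sys
from h import *
st(); im,d,c=snap(sys.argv[1])
for n in sys.argv[2:]:
    for r in ctrl.regions_of('wrist',n):
        P=cloud('wrist',d,r['region'],c)
        if len(P)<50: continue
        Q=P[P[:,2]>8]
        if n=='lemon':
            Q=Q[abs(Q[:,2]-26)<25]; 
        if n=='salt': Q=Q[(Q[:,2]>76)]
        if n=='herbs': Q=Q[Q[:,2]>92]
        if n=='mill': Q=Q[Q[:,2]>112]
        q=Q[:,:2].astype(np.float32)
        if len(q)<20: print(n,'few'); continue
        (x,y),R=cv2.minEnclosingCircle(q); e=cv2.fitEllipse(cv2.convexHull(q))
        print(n,'%.2f'%r['confidence'],np.array(r['uv']),len(q),'med',np.median(Q,0),'circ %.1f %.1f R %.1f'%(x,y,R),'ell',e,'rect',cv2.minAreaRect(q),'zmax',np.percentile(P[:,2],99))
E
python3 look.py w2 lemon salt herbs mill
```

```text
t 2.97 [428.3   9.6 242.6] [180.    0.  162.2] F [ 0.9 -0.5 -0.8] w 85.6
lemon 0.78 [316.6 211.6] 2476 med [425.9   8.9  43.7] circ 431.4 8.7 R 34.7 ell ((431.0766296386719, 7.144855499267578), (50.9694938659668, 67.62754821777344), 78.9609146118164) rect ((430.62701416015625, 7.4408111572265625), (55.798648834228516, 56.97644805908203), 31.96124267578125) zmax 51.87416058325587
salt 0.62 [285.5 304.9] 931 med [509.1 -51.8  85.9] circ 512.7 -53.9 R 17.0 ell ((511.9931945800781, -53.8358268737793), (31.009435653686523, 33.87137222290039), 157.02239990234375) rect ((511.6226501464844, -53.35376739501953), (32.375038146972656, 29.918611526489258), 69.6746597290039) zmax 89.70858051413438
salt few
herbs 0.79 [200.3 143.2] 3009 med [335.  -59.6 106.5] circ 334.9 -61.8 R 23.0 ell ((334.864013671875, -61.63855743408203), (44.062644958496094, 45.12195587158203), 4.499196529388428) rect ((335.12786865234375, -61.80255889892578), (43.50287628173828, 45.001678466796875), 26.75452995300293) zmax 108.23093071505092
herbs 0.76 [358.   94.6] 3168 med [343.7  68.1 106.7] circ 344.0 68.4 R 22.8 ell (
[... 478 characters left out ...]
1.81596755981445), 42.56076431274414) zmax 108.42465886795115
herbs 0.39 [497.1 131.9] 4660 med [402.1 157.7 133. ] circ 405.6 165.8 R 25.0 ell ((405.49041748046875, 165.44964599609375), (48.67185592651367, 49.19794845581055), 70.9150161743164) rect ((405.63067626953125, 165.11781311035156), (48.11344528198242, 48.418907165527344), 44.25453186035156) zmax 149.6823996488782
herbs few
mill 0.95 [496.1 132.6] 4126 med [402.5 159.5 134.2] circ 405.6 165.8 R 25.0 ell ((405.4533996582031, 165.43768310546875), (48.584388732910156, 49.197513580322266), 69.75688171386719) rect ((405.5343017578125, 165.2557373046875), (48.10205841064453, 48.722877502441406), 44.851741790771484) zmax 149.70106386306128
```

View pics/w2.png

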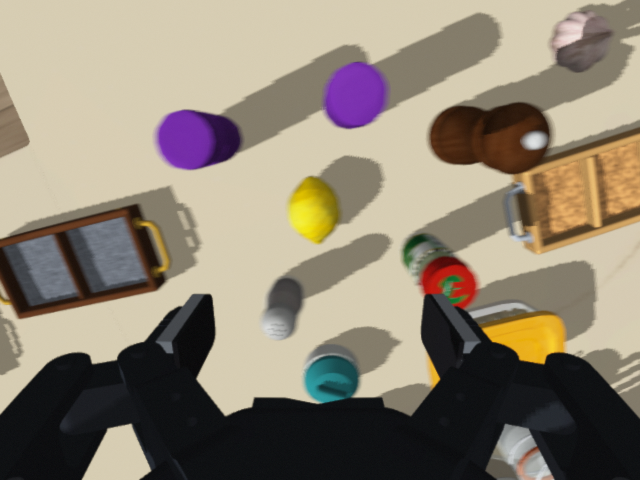

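```bash
python3 - <<'E'
from h import *
s=ctrl.read_state(); c=ctrl.get_calibration('wrist'); im,d=ctrl.get_image('wrist')
P=cloud('wrist',d,d>0,c)-s['eef_pos']
y=np.radians(np.degrees(s['tool_rot'][2])-90); j=P[:,0]*np.cos(y)+P[:,1]*np.sin(y)
ort=-P[:,0]*np.sin(y)+P[:,1]*np.cos(y)
for sg in(1,-1):
    m=(j*sg>20)&(j*sg<75)&(abs(ort)<25)&(P[:,2]>-60)
    q=P[m]; print(sg,m.sum(),'tip z rel TCP pct',np.percentile(q[:,2],[0,1,5,20,50]) if m.sum() else '')
    for a in range(-50,0,4):
        k=m&(abs(P[:,2]-a)<2)
        if k.sum()>5: print('  dz',a,k.sum(),'j',np.percentile(j[k],[1,99]),'o',np.percentile(ort[k],[1,99]))
E
```

```text
1 24904 tip z rel TCP pct [ 1.7  8.2 20.5 52.3 65.1]
-1 24755 tip z rel TCP pct [ 1.5  8.2 20.7 52.1 64.8]
```

send_rows(rows=[{"x":0.2,"y":-0.2,"z":-3,"roll":6,"claw":0},{"x":0.2,"y":-0.2,"z":-6,"roll":6,"claw":0},{"x":0.2,"y":-0.2,"z":-9,"roll":6,"claw":0},{"x":0.2,"y":-0.2,"z":-12,"roll":6,"claw":0},{"x":0.2,"y":-0.2,"z":-15,"roll":6,"claw":0}])

```text
clock: 3.68
eef_pos: [431.5, 10.7, 91.1]
tool_rot: [3.14, 0.001, 2.939]
force: [0.1, -0.2, -0.4]
width: 85.5
```

send_rows(rows=[{"x":0,"y":0,"z":-2,"roll":0,"claw":0},{"x":0,"y":0,"z":-4,"roll":0,"claw":0},{"x":0,"y":0,"z":-5.5,"roll":0,"claw":0},{"x":0,"y":0,"z":-6.7,"roll":0,"claw":0},{"x":0,"y":0,"z":-6.7,"roll":0,"claw":0}])

```text
clock: 4.1
eef_pos: [425.8, 5.7, 37.4]
tool_rot: [-3.124, -0.015, 2.94]
force: [0.3, -0.4, 1.1]
width: 85.4
```

send_rows(rows=[{"x":0,"y":0,"z":0,"roll":0,"claw":1},{"x":0,"y":0,"z":0,"roll":0,"claw":1},{"x":0,"y":0,"z":0,"roll":0,"claw":1},{"x":0,"y":0,"z":0,"roll":0,"claw":1},{"x":0,"y":0,"z":0,"roll":0,"claw":1}])

```text
clock: 4.52
eef_pos: [425.8, 4.7, 39.3]
tool_rot: [-3.123, -0.014, 2.938]
force: [-0.3, 1.3, 5.6]
width: 45.7
```

send_rows(rows=[{"x":0,"y":0,"z":0,"roll":0,"claw":1},{"x":0,"y":0,"z":0,"roll":0,"claw":1},{"x":0,"y":0,"z":0,"roll":0,"claw":1},{"x":0,"y":0,"z":0,"roll":0,"claw":1},{"x":0,"y":0,"z":0,"roll":0,"claw":1}])

```text
clock: 4.93
eef_pos: [425.8, 4.7, 39.3]
tool_rot: [-3.123, -0.014, 2.938]
force: [-1.9, 2.0, 6.2]
width: 45.8
```

```bash
python3 - <<'E'
from h import *
s=ctrl.read_state(); st(); print(np.array(s['qpos']).round(3),np.array(s['tau']).round(1),s['torque'])
lo=np.array([-3.06,-.37,-1.25,.18,-1.1,.23,-2.94]);hi=np.array([3.06,2.12,1.32,2.47,4.24,1.98,2.94])
print((s['qpos']-lo).round(3),(hi-s['qpos']).round(3))
E
```

```text
t 4.93 [425.8   4.7  39.3] [-178.9   -0.8  168.3] F [-1.9  2.   6.2] w 45.8
[ 0.1  0.7 -0.2  2.3  0.7  0.2  0.6] [  0.5 -43.1  -0.8  -4.    0.2   0.2   0. ] [ 0.3  0.2 -0. ]
[3.1 1.1 1.  2.1 1.8 0.  3.5] [3.  1.4 1.5 0.2 3.6 1.7 2.3]
```

send_rows(rows=[{"x":0,"y":0,"z":0,"roll":0,"claw":0},{"x":0,"y":0,"z":0,"roll":0,"claw":0},{"x":0.4,"y":0.1,"z":0,"roll":0,"claw":0},{"x":0.8,"y":0.2,"z":0,"roll":0,"claw":0},{"x":1.2,"y":0.2,"z":0,"roll":0,"claw":0}])

```text
clock: 5.35
eef_pos: [437.9, 6.2, 38.3]
tool_rot: [-3.123, -0.015, 2.938]
force: [0.5, 0.3, -0.0]
width: 85.7
```

send_rows(rows=[{"x":0,"y":0,"z":-0.3,"roll":0,"claw":0},{"x":0,"y":0,"z":-0.6,"roll":0,"claw":0},{"x":0,"y":0,"z":-0.9,"roll":0,"claw":0},{"x":0,"y":0,"z":-0.9,"roll":0,"claw":0},{"x":0,"y":0,"z":-0.9,"roll":0,"claw":0}])

```text
clock: 5.77
eef_pos: [436.6, 5.7, 28.8]
tool_rot: [-3.122, -0.017, 2.938]
force: [-1.0, -0.5, -0.7]
width: 85.6
```

```bash
python3 - <<'E'
from h import *
s=ctrl.read_state(); st(); print([round(float(x),3) for x in s['qpos']])
E
python3 look.py w3 lemon
```

```text
t 5.77 [436.6   5.7  28.8] [-178.9   -1.   168.3] F [-1.  -0.5 -0.7] w 85.6
[0.066, 0.758, -0.226, 2.226, 0.725, 0.255, 0.555]
t 5.77 [436.6   5.7  28.8] [-178.9   -1.   168.3] F [-1.  -0.5 -0.7] w 85.6
lemon 0.88 [309.1 295.1] 13912 med [419.6   7.2  44.5] circ 429.8 5.0 R 34.0 ell ((429.628173828125, 3.724368095397949), (50.26456069946289, 66.3180923461914), 77.73302459716797) rect ((427.4978332519531, 4.7612457275390625), (52.72112274169922, 53.15821838378906), 30.578920364379883) zmax 51.685139806253545
```

send_rows(rows=[{"x":0,"y":0,"z":-0.3,"roll":0,"claw":0},{"x":0,"y":0,"z":-0.3,"roll":0,"claw":0},{"x":0,"y":0,"z":-0.3,"roll":0,"claw":1},{"x":0,"y":0,"z":-0.3,"roll":0,"claw":1},{"x":0,"y":0,"z":-0.3,"roll":0,"claw":1}])

```text
clock: 6.28
eef_pos: [437.0, 5.5, 26.2]
tool_rot: [-3.122, -0.016, 2.937]
force: [-1.4, -0.8, 0.7]
width: 51.5
```

send_rows(rows=[{"x":0,"y":0,"z":0,"roll":0,"claw":1},{"x":0,"y":0,"z":0,"roll":0,"claw":1},{"x":0,"y":0,"z":0,"roll":0,"claw":1},{"x":0,"y":0,"z":0,"roll":0,"claw":1}])

```text
clock: 6.62
eef_pos: [437.0, 5.4, 27.0]
tool_rot: [-3.121, -0.015, 2.938]
force: [-1.4, -0.4, 10.1]
width: 48.4
```

send_rows(rows=[{"x":0,"y":0,"z":0.3,"roll":0,"claw":1},{"x":0,"y":0,"z":0.6,"roll":0,"claw":1},{"x":0,"y":0,"z":0.9,"roll":0,"claw":1},{"x":0,"y":0,"z":1.2,"roll":0,"claw":1},{"x":0,"y":0,"z":1.5,"roll":0,"claw":1}])

```text
clock: 7.03
eef_pos: [437.2, 5.8, 41.5]
tool_rot: [-3.123, -0.016, 2.937]
force: [0.8, 0.0, -0.3]
width: 48.4
```

```bash
python3 look.py w4 lemon
```

```text
t 7.03 [437.2   5.8  41.5] [-178.9   -0.9  168.3] F [ 0.8  0.  -0.3] w 48.4
lemon 0.59 [318.8 291.9] 2443 med [404.9  14.5  47.2] circ 431.3 8.9 R 34.4 ell ((431.74005126953125, 7.490196704864502), (51.66889953613281, 68.55888366699219), 78.5965805053711) rect ((430.946533203125, 8.947334289550781), (57.26750946044922, 55.094093322753906), 30.24761199951172) zmax 66.02957329258776
```

View pics/w4.png

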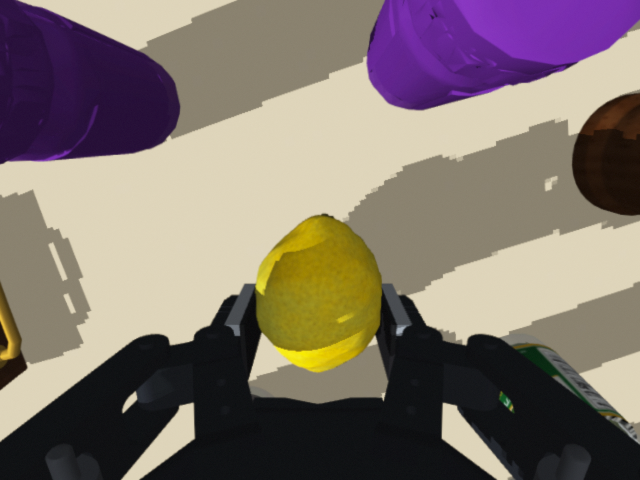

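send_rows(rows=[{"x":0,"y":0,"z":2.5,"roll":0,"claw":1},{"x":0,"y":0,"z":6,"roll":0,"claw":1},{"x":0,"y":0,"z":9.5,"roll":0,"claw":1},{"x":0,"y":0,"z":13,"roll":0,"claw":1},{"x":0,"y":0,"z":16,"roll":0,"claw":1}])

```text
clock: 7.55
eef_pos: [436.9, 5.9, 203.2]
tool_rot: [-3.123, -0.015, 2.938]
force: [0.5, -1.5, -1.9]
width: 48.2
```

send_rows(rows=[{"x":0.4,"y":2.5,"z":0,"roll":-7,"claw":1},{"x":0.9,"y":6,"z":0,"roll":-14,"claw":1},{"x":1.5,"y":9.7,"z":0,"roll":-21,"claw":1},{"x":2.1,"y":13.4,"z":0,"roll":-28,"claw":1},{"x":2.7,"y":17,"z":0,"roll":-35,"claw":1}])

```text
clock: 7.97
eef_pos: [464.1, 177.3, 201.2]
tool_rot: [-3.122, -0.016, 2.32]
force: [0.2, -0.3, -1.1]
width: 48.5
```

send_rows(rows=[{"x":0.6,"y":3.6,"z":0,"roll":-7,"claw":1},{"x":1.2,"y":7.2,"z":0,"roll":-14,"claw":1},{"x":1.8,"y":10.8,"z":0,"roll":-21,"claw":1},{"x":2.4,"y":14,"z":0,"roll":-28,"claw":1},{"x":2.7,"y":17,"z":0,"roll":-35,"claw":1}])

```text
clock: 8.38
eef_pos: [491.1, 347.9, 200.8]
tool_rot: [-3.122, -0.016, 1.711]
force: [-0.5, 0.5, -1.4]
width: 48.2
```

```bash
python3 - <<'E'
from h import *
s=ctrl.read_state(); st(); print([round(float(x),3) for x in s['qpos']])
E
```

```text
t 8.38 [491.1 347.9 200.8] [-178.9   -0.9   98. ] F [-0.5  0.5 -1.4] w 48.2
[-0.49, 0.62, -0.256, 1.687, 0.164, 0.865, -0.668]
```

send_rows(rows=[{"x":0.2,"y":2,"z":0,"roll":-3,"claw":1},{"x":0.5,"y":4,"z":-1,"roll":-7.3,"claw":1},{"x":0.75,"y":5.6,"z":-4,"roll":-7.3,"claw":1},{"x":0.75,"y":5.6,"z":-7,"roll":-7.3,"claw":1},{"x":0.75,"y":5.6,"z":-10,"roll":-7.3,"claw":1}])

```text
clock: 8.8
eef_pos: [497.9, 403.4, 99.9]
tool_rot: [-3.123, -0.017, 1.591]
force: [-0.1, -1.1, -1.0]
width: 48.1
```

```bash
python3 look.py w5 lemon; python3 - <<'E'
from h import *
im,d=ctrl.get_image('top'); P=cloud('top',d,d>0)
Q=P[(abs(P[:,0]-498)<60)&(abs(P[:,1]-405)<70)&(P[:,2]>20)&(P[:,2]<36)]; print(len(Q))
c=ctrl.get_calibration('wrist'); im,d=ctrl.get_image('wrist')
P=cloud('wrist',d,d>0,c); Q=P[(P[:,0]>430)&(P[:,0]<570)&(P[:,1]>200)&(P[:,1]<500)&(P[:,2]>25)&(P[:,2]<34)]
print(len(Q),cv2.minAreaRect(Q[:,:2].astype(np.float32)),np.percentile(Q[:,:2],[0,1,99,100],axis=0))
E
```

```text
t 8.80 [497.9 403.4  99.9] [-178.9   -0.9   91.1] F [-0.1 -1.1 -1. ] w 48.1
lemon few
357
7166 ((499.36181640625, 389.35614013671875), (94.7271957397461, 196.34046936035156), 0.7537845969200134) [[451.6 291.1]
 [452.5 293.1]
 [545.4 478.7]
 [546.8 487.6]]
```

View pics/w5.png

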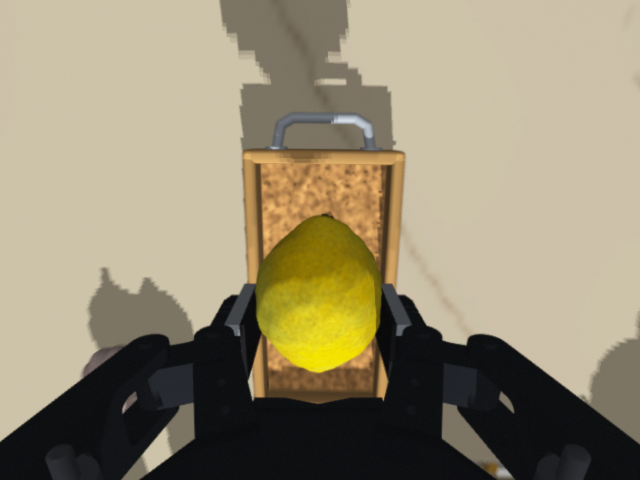

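send_rows(rows=[{"x":0.1,"y":0.1,"z":-1.5,"roll":0,"claw":1},{"x":0.1,"y":0.1,"z":-3,"roll":0,"claw":1},{"x":0.1,"y":0.1,"z":-4.5,"roll":0,"claw":1},{"x":0.1,"y":0.1,"z":-5.4,"roll":0,"claw":1},{"x":0.1,"y":0.1,"z":-5.6,"roll":0,"claw":1}])

```text
clock: 9.42
eef_pos: [499.6, 402.5, 44.6]
tool_rot: [-3.122, -0.015, 1.588]
force: [-0.6, 0.5, -1.6]
width: 48.4
```

send_rows(rows=[{"x":0,"y":0,"z":-0.1,"roll":0,"claw":1},{"x":0,"y":0,"z":-0.2,"roll":0,"claw":1},{"x":0,"y":0,"z":-0.3,"roll":0,"claw":1},{"x":0,"y":0,"z":-0.3,"roll":0,"claw":1}])

```text
clock: 9.75
eef_pos: [500.0, 403.1, 42.9]
tool_rot: [-3.123, -0.016, 1.588]
force: [0.2, 0.3, -1.2]
width: 48.5
```

send_rows(rows=[{"x":0,"y":0,"z":-0.1,"roll":0,"claw":1},{"x":0,"y":0,"z":-0.2,"roll":0,"claw":1},{"x":0,"y":0,"z":-0.2,"roll":0,"claw":1}])

```text
clock: 10.0
eef_pos: [499.7, 402.8, 40.2]
tool_rot: [-3.123, -0.016, 1.588]
force: [0.5, -0.6, -0.3]
width: 48.4
```

send_rows(rows=[{"x":0,"y":0,"z":-0.1,"roll":0,"claw":1},{"x":0,"y":0,"z":-0.1,"roll":0,"claw":1}])

```text
clock: 10.17
eef_pos: [499.7, 402.9, 40.2]
tool_rot: [-3.123, -0.016, 1.588]
force: [-0.9, -0.6, 5.7]
width: 48.7
```

send_rows(rows=[{"x":0,"y":0,"z":0,"roll":0,"claw":0.35},{"x":0,"y":0,"z":0,"roll":0,"claw":0.3},{"x":0,"y":0,"z":0,"roll":0,"claw":0.2},{"x":0,"y":0,"z":0,"roll":0,"claw":0},{"x":0,"y":0,"z":0,"roll":0,"claw":0}])

```text
clock: 10.58
eef_pos: [499.6, 402.8, 39.1]
tool_rot: [-3.122, -0.015, 1.588]
force: [-0.2, -0.5, 1.1]
width: 85.5
```

send_rows(rows=[{"x":0,"y":0,"z":2,"roll":0,"claw":0},{"x":0,"y":0,"z":5,"roll":0,"claw":0},{"x":0,"y":0,"z":9,"roll":0,"claw":0},{"x":0,"y":0,"z":13,"roll":0,"claw":0},{"x":0,"y":0,"z":17,"roll":0,"claw":0}])

```text
clock: 11.0
eef_pos: [499.3, 402.5, 210.7]
tool_rot: [-3.122, -0.015, 1.588]
force: [0.6, 1.0, -0.0]
width: 85.7
```

```bash
python3 look.py w6 lemon garlic_bulb
```

```text
t 11.00 [499.3 402.5 210.7] [-178.9   -0.9   91. ] F [ 0.6  1.  -0. ] w 85.7
lemon 0.55 [321.5 214.2] 738 med [499.1 427.1  47.4] circ 501.5 404.3 R 39.0 ell ((499.3233947753906, 404.3627624511719), (50.94501876831055, 76.80289459228516), 176.53309631347656) rect ((498.2937316894531, 405.7844543457031), (73.02116394042969, 52.064823150634766), 70.77862548828125) zmax 64.725306545329
garlic_bulb 0.60 [168.  300.4] 901 med [349.4 317.5  34.2] circ 388.7 354.7 R 84.9 ell ((424.50555419921875, 417.42852783203125), (47.16666030883789, 319.44610595703125), 142.45852661132812) rect ((391.368896484375, 351.4902038574219), (169.3474578857422, 24.475088119506836), 39.187557220458984) zmax 45.96584195578972
```

send_rows(rows=[{"x":0.2,"y":-4,"z":0,"roll":0,"claw":0},{"x":0.3,"y":-8,"z":0,"roll":0,"claw":0},{"x":0.4,"y":-12,"z":0,"roll":0,"claw":0},{"x":0.5,"y":-16,"z":0,"roll":0,"claw":0},{"x":0.6,"y":-20,"z":0,"roll":0,"claw":0}])

```text
clock: 11.57
eef_pos: [504.5, 200.6, 207.8]
tool_rot: [-3.12, -0.014, 1.589]
force: [0.0, 0.1, 0.3]
width: 85.7
```

send_rows(rows=[{"x":0.2,"y":-4,"z":0,"roll":0,"claw":0},{"x":0.3,"y":-8,"z":0,"roll":0,"claw":0},{"x":0.4,"y":-12,"z":0,"roll":0,"claw":0},{"x":0.5,"y":-16,"z":0,"roll":0,"claw":0},{"x":0.6,"y":-20,"z":0,"roll":0,"claw":0}])

```text
clock: 11.98
eef_pos: [510.4, 0.8, 208.0]
tool_rot: [-3.12, -0.016, 1.588]
force: [0.8, 0.3, -0.1]
width: 85.5
```

send_rows(rows=[{"x":0,"y":-3,"z":0,"roll":0,"claw":0},{"x":0.1,"y":-5.6,"z":0,"roll":0,"claw":0},{"x":0.1,"y":-5.6,"z":-3,"roll":0,"claw":0},{"x":0.1,"y":-5.6,"z":-6,"roll":0,"claw":0},{"x":0.1,"y":-5.6,"z":-8,"roll":0,"claw":0}])

```text
clock: 12.4
eef_pos: [510.7, -54.1, 126.3]
tool_rot: [-3.119, -0.016, 1.586]
force: [-0.2, 0.3, 0.3]
width: 85.3
```

```bash
python3 look.py w7 salt
```

```text
t 12.40 [510.7 -54.1 126.3] [-178.7   -0.9   90.9] F [-0.2  0.3  0.3] w 85.3
salt 0.64 [326.9 252.8] 2909 med [513.9 -50.6  86.5] circ 514.1 -54.4 R 17.3 ell ((513.8933715820312, -54.27778625488281), (33.64032745361328, 34.26226043701172), 113.61327362060547) rect ((513.5420532226562, -53.795387268066406), (34.101444244384766, 32.563873291015625), 34.68560791015625) zmax 89.83205831833314
```

View pics/w7.png

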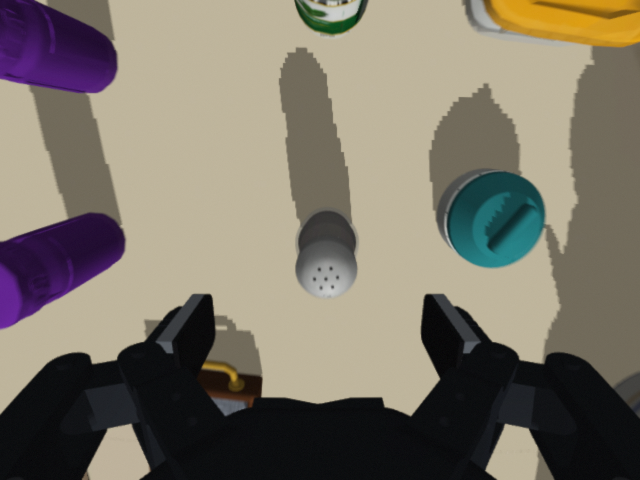

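send_rows(rows=[{"x":0.3,"y":0,"z":-2.5,"roll":0,"claw":0},{"x":0.3,"y":0,"z":-5,"roll":0,"claw":0},{"x":0.3,"y":0,"z":-7,"roll":0,"claw":0},{"x":0.3,"y":0,"z":-8.3,"roll":0,"claw":0},{"x":0.3,"y":0,"z":-8.3,"roll":0,"claw":0}])

```text
clock: 12.92
eef_pos: [514.2, -52.9, 44.5]
tool_rot: [-3.118, -0.016, 1.589]
force: [0.2, 0.4, 0.5]
width: 85.3
```

send_rows(rows=[{"x":0,"y":0,"z":0,"roll":0,"claw":1},{"x":0,"y":0,"z":0,"roll":0,"claw":1},{"x":0,"y":0,"z":0,"roll":0,"claw":1},{"x":0,"y":0,"z":0,"roll":0,"claw":1},{"x":0,"y":0,"z":0,"roll":0,"claw":1}])

```text
clock: 13.33
eef_pos: [516.3, -53.3, 47.8]
tool_rot: [-3.124, -0.015, 1.588]
force: [-0.7, -0.2, 8.1]
width: 36.4
```

send_rows(rows=[{"x":0,"y":0,"z":0,"roll":0,"claw":1},{"x":0,"y":0,"z":0,"roll":0,"claw":1},{"x":0,"y":0,"z":0.5,"roll":0,"claw":1},{"x":0,"y":0,"z":1,"roll":0,"claw":1},{"x":0,"y":0,"z":1,"roll":0,"claw":1}])

```text
clock: 13.75
eef_pos: [516.4, -53.3, 57.4]
tool_rot: [-3.125, -0.015, 1.588]
force: [-0.3, -0.5, -1.3]
width: 36.6
```

```bash
python3 look.py w8 salt; python3 - <<'E'
from h import *
c=ctrl.get_calibration('scene'); im,d=ctrl.get_image('scene'); a=cv2.imread('pics/w8.png')
u,v=320,235
b=cv2.resize(im[175:275,260:380],None,fx=4.8,fy=4.8,interpolation=cv2.INTER_CUBIC)
cv2.imwrite('pics/c8.png',np.hstack([cv2.resize(a,(400,480))[:, :],cv2.resize(b,(400,480))]))
E
```

```text
t 13.75 [516.4 -53.3  57.4] [-179.    -0.9   91. ] F [-0.3 -0.5 -1.3] w 36.6
salt 0.68 [316.9 325.3] 8381 med [517.6 -47.   95.2] circ 515.9 -54.8 R 18.8 ell ((516.4193115234375, -54.21491241455078), (32.57243347167969, 36.70420455932617), 123.93413543701172) rect ((516.8353271484375, -51.598731994628906), (29.19482421875, 35.26042938232422), 87.70247650146484) zmax 99.42181845034045
```

View pics/c8.png

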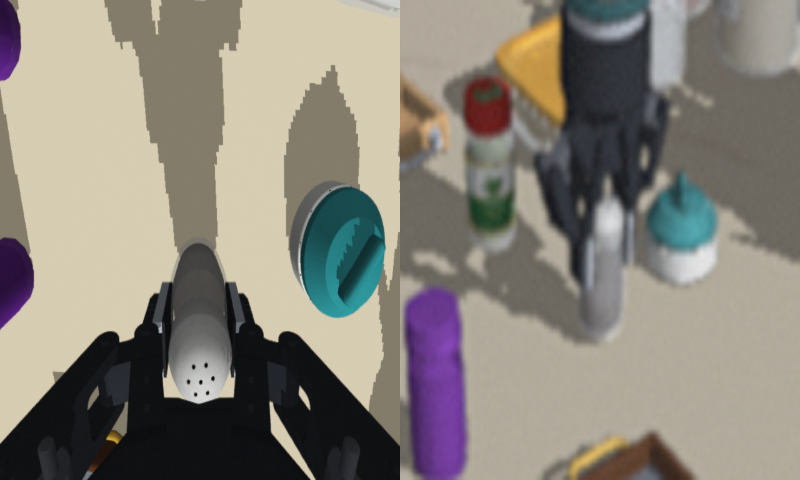

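send_rows(rows=[{"x":0,"y":0,"z":2,"roll":0,"claw":1},{"x":0,"y":0,"z":5,"roll":0,"claw":1},{"x":0,"y":0,"z":8,"roll":0,"claw":1},{"x":0,"y":0,"z":11,"roll":0,"claw":1},{"x":0,"y":0,"z":13.3,"roll":0,"claw":1}])

```text
clock: 14.32
eef_pos: [515.9, -53.1, 191.1]
tool_rot: [-3.124, -0.016, 1.588]
force: [-0.1, -0.6, -1.6]
width: 36.4
```

send_rows(rows=[{"x":-0.1,"y":2,"z":0,"roll":0,"claw":1},{"x":-0.3,"y":5.5,"z":0,"roll":0,"claw":1},{"x":-0.5,"y":9.5,"z":0,"roll":0,"claw":1},{"x":-0.7,"y":13.5,"z":0,"roll":0,"claw":1},{"x":-0.9,"y":17.5,"z":0,"roll":0,"claw":1}])

```text
clock: 14.73
eef_pos: [506.1, 123.2, 189.0]
tool_rot: [-3.122, -0.015, 1.587]
force: [0.5, -0.4, -1.2]
width: 36.2
```

send_rows(rows=[{"x":-0.2,"y":4,"z":0,"roll":0,"claw":1},{"x":-0.4,"y":8,"z":0,"roll":0,"claw":1},{"x":-0.6,"y":12,"z":0,"roll":0,"claw":1},{"x":-0.7,"y":16,"z":0,"roll":0,"claw":1},{"x":-0.75,"y":19,"z":0,"roll":0,"claw":1}])

```text
clock: 15.15
eef_pos: [497.7, 316.0, 188.9]
tool_rot: [-3.122, -0.017, 1.591]
force: [0.7, 0.4, -0.3]
width: 36.5
```

send_rows(rows=[{"x":0,"y":1,"z":0,"roll":0,"claw":1},{"x":0,"y":1.3,"z":-3,"roll":0,"claw":1},{"x":0,"y":1.3,"z":-6,"roll":0,"claw":1},{"x":0,"y":1.3,"z":-8,"roll":0,"claw":1},{"x":0,"y":1.3,"z":-8.5,"roll":0,"claw":1}])

```text
clock: 15.57
eef_pos: [496.8, 322.4, 100.3]
tool_rot: [-3.116, -0.011, 1.588]
force: [-0.7, -0.8, -1.1]
width: 36.4
```

```bash
python3 look.py w9 salt
```

```text
t 15.57 [496.8 322.4 100.3] [-178.6   -0.6   91. ] F [-0.7 -0.8 -1.1] w 36.4
salt 0.82 [317.9 323.8] 12784 med [497.7 332.8 132.5] circ 496.4 326.5 R 20.1 ell ((497.0868835449219, 326.96368408203125), (34.22018814086914, 39.95946502685547), 73.88924407958984) rect ((497.4605407714844, 327.10418701171875), (35.34783172607422, 37.829200744628906), 40.81854248046875) zmax 142.22787775737015
```

View pics/w9.png

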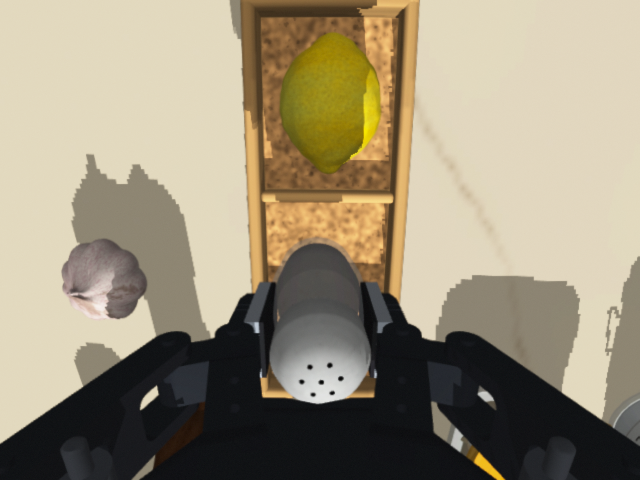

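send_rows(rows=[{"x":0.3,"y":0.1,"z":0,"roll":0,"claw":1},{"x":0.3,"y":0.1,"z":-1.5,"roll":0,"claw":1},{"x":0.3,"y":0.1,"z":-2.7,"roll":0,"claw":1},{"x":0.3,"y":0.1,"z":-3.5,"roll":0,"claw":1},{"x":0.3,"y":0.1,"z":-3.7,"roll":0,"claw":1}])

```text
clock: 16.08
eef_pos: [501.7, 325.3, 66.4]
tool_rot: [-3.121, -0.015, 1.588]
force: [-1.0, -0.0, -1.9]
width: 36.6
```

send_rows(rows=[{"x":0,"y":0,"z":-0.1,"roll":0,"claw":1},{"x":0,"y":0,"z":-0.2,"roll":0,"claw":1},{"x":0,"y":0,"z":-0.2,"roll":0,"claw":1}])

```text
clock: 16.33
eef_pos: [502.3, 326.0, 65.5]
tool_rot: [-3.123, -0.016, 1.588]
force: [0.6, 0.8, -1.0]
width: 36.5
```

send_rows(rows=[{"x":-0.2,"y":-0.1,"z":-0.1,"roll":0,"claw":1},{"x":-0.2,"y":-0.1,"z":-0.2,"roll":0,"claw":1},{"x":-0.2,"y":-0.1,"z":-0.3,"roll":0,"claw":1},{"x":-0.2,"y":-0.1,"z":-0.3,"roll":0,"claw":1}])

```text
clock: 16.67
eef_pos: [500.1, 324.8, 62.1]
tool_rot: [-3.122, -0.015, 1.588]
force: [0.4, 0.3, -1.4]
width: 36.4
```

send_rows(rows=[{"x":0,"y":0,"z":-0.1,"roll":0,"claw":1},{"x":0,"y":0,"z":-0.1,"roll":0,"claw":1}])

```text
clock: 16.83
eef_pos: [500.1, 324.8, 61.1]
tool_rot: [-3.122, -0.015, 1.588]
force: [0.3, 0.3, -0.8]
width: 36.6
```

send_rows(rows=[{"x":0,"y":0,"z":-0.1,"roll":0,"claw":1},{"x":0,"y":0,"z":-0.1,"roll":0,"claw":1}])

```text
clock: 17.0
eef_pos: [500.2, 324.9, 60.9]
tool_rot: [-3.123, -0.016, 1.588]
force: [-0.2, -1.7, 5.2]
width: 36.5
```

send_rows(rows=[{"x":0,"y":0,"z":0,"roll":0,"claw":0.45},{"x":0,"y":0,"z":0,"roll":0,"claw":0.35},{"x":0,"y":0,"z":0,"roll":0,"claw":0.2},{"x":0,"y":0,"z":0,"roll":0,"claw":0},{"x":0,"y":0,"z":0,"roll":0,"claw":0}])

```text
clock: 17.42
eef_pos: [500.2, 324.8, 60.1]
tool_rot: [-3.122, -0.016, 1.588]
force: [1.2, 0.3, 0.3]
width: 85.6
```

send_rows(rows=[{"x":0,"y":0,"z":2,"roll":0,"claw":0},{"x":0,"y":0,"z":5,"roll":0,"claw":0},{"x":0,"y":0,"z":8,"roll":0,"claw":0},{"x":0,"y":0,"z":11.5,"roll":0,"claw":0},{"x":0,"y":0,"z":15,"roll":0,"claw":0}])

```text
clock: 17.83
eef_pos: [499.7, 324.5, 211.4]
tool_rot: [-3.122, -0.015, 1.588]
force: [0.9, 0.6, -0.7]
width: 85.3
```

```bash
python3 look.py w10 salt lemon
```

```text
t 17.83 [499.7 324.5 211.4] [-178.9   -0.9   91. ] F [ 0.9  0.6 -0.7] w 85.3
salt 0.78 [317.  225.9] 1707 med [497.1 327.8  99.1] circ 496.5 324.3 R 17.3 ell ((496.68096923828125, 324.2104187011719), (33.4954833984375, 34.347679138183594), 147.71804809570312) rect ((496.7115783691406, 324.6423645019531), (33.57603073120117, 33.406578063964844), 62.2254638671875) zmax 102.87432787999113
lemon 0.90 [322.8 119.8] 835 med [500.2 399.9  47.6] circ 499.9 408.2 R 35.0 ell ((500.9506530761719, 409.3855285644531), (52.14780044555664, 68.21896362304688), 175.610595703125) rect ((502.0301208496094, 410.1038513183594), (60.06401824951172, 55.84693908691406), 43.802024841308594) zmax 64.89775578361316
```

send_rows(rows=[{"x":0.2,"y":-4,"z":0,"roll":0,"claw":0},{"x":0.5,"y":-8,"z":0,"roll":0,"claw":0},{"x":0.8,"y":-12,"z":0,"roll":0,"claw":0},{"x":1.1,"y":-16,"z":0,"roll":0,"claw":0},{"x":1.3,"y":-20,"z":0,"roll":0,"claw":0}])

```text
clock: 18.4
eef_pos: [512.2, 122.7, 208.9]
tool_rot: [-3.12, -0.015, 1.589]
force: [0.2, -0.4, 0.3]
width: 85.5
```

send_rows(rows=[{"x":0,"y":-2,"z":0,"roll":0,"claw":0},{"x":0,"y":-2,"z":-2,"roll":0,"claw":0},{"x":0,"y":-2,"z":-4,"roll":0,"claw":0},{"x":0,"y":-2,"z":-6,"roll":0,"claw":0},{"x":0,"y":-2,"z":-6,"roll":0,"claw":0}])

```text
clock: 18.82
eef_pos: [509.8, 103.6, 146.1]
tool_rot: [-3.114, -0.014, 1.588]
force: [-1.4, -0.3, -0.9]
width: 85.8
```

```bash
python3 look.py w11 herbs
```

```text
t 18.82 [509.8 103.6 146.1] [-178.4   -0.8   91. ] F [-1.4 -0.3 -0.9] w 85.8
herbs 0.82 [ 73.1 295.6] 4616 med [349.9  73.  106.3] circ 344.2 69.2 R 23.2 ell ((344.5696105957031, 69.47913360595703), (44.50679397583008, 45.44339370727539), 134.06936645507812) rect ((344.7184143066406, 69.84176635742188), (44.70359420776367, 44.35361862182617), 12.998126983642578) zmax 107.85172805874028
herbs 0.78 [112.6 454.5] 513 med [354.3 -52.7  99. ] circ 407.2 12.5 R 98.1 ell ((400.6696472167969, 8.874162673950195), (33.01443862915039, 204.6578369140625), 146.124267578125) rect ((400.6824645996094, 16.63207244873047), (196.19357299804688, 18.742813110351562), 57.54317855834961) zmax 107.16290201090355
herbs 0.55 [328.2 261.3] 5604 med [513.8 106.2 106.6] circ 513.8 103.9 R 22.6 ell ((513.885986328125, 103.79312133789062), (44.272972106933594, 44.7681770324707), 72.79529571533203) rect ((514.0194091796875, 103.88492584228516), (44.41666793823242, 44.20914077758789), 21.8253231048584) zmax 108.08729234964352
```

send_rows(rows=[{"x":0.2,"y":0,"z":-2.5,"roll":0,"claw":0},{"x":0.2,"y":0,"z":-5,"roll":0,"claw":0},{"x":0.2,"y":0,"z":-7.5,"roll":0,"claw":0},{"x":0.2,"y":0,"z":-9,"roll":0,"claw":0},{"x":0.2,"y":0,"z":-9.1,"roll":0,"claw":0}])

```text
clock: 19.33
eef_pos: [513.9, 104.8, 57.5]
tool_rot: [-3.119, -0.015, 1.589]
force: [0.1, -0.7, 0.1]
width: 85.4
```

send_rows(rows=[{"x":0,"y":0,"z":0,"roll":0,"claw":1},{"x":0,"y":0,"z":0,"roll":0,"claw":1},{"x":0,"y":0,"z":0,"roll":0,"claw":1},{"x":0,"y":0,"z":0,"roll":0,"claw":1},{"x":0,"y":0,"z":0,"roll":0,"claw":1}])

```text
clock: 19.75
eef_pos: [516.0, 105.2, 60.9]
tool_rot: [-3.125, -0.016, 1.588]
force: [-0.7, -1.0, 6.0]
width: 42.8
```

send_rows(rows=[{"x":0,"y":0,"z":0,"roll":0,"claw":1},{"x":0,"y":0,"z":0,"roll":0,"claw":1},{"x":0,"y":0,"z":0.5,"roll":0,"claw":1},{"x":0,"y":0,"z":1,"roll":0,"claw":1},{"x":0,"y":0,"z":1,"roll":0,"claw":1}])

```text
clock: 20.17
eef_pos: [516.0, 104.9, 70.6]
tool_rot: [-3.125, -0.016, 1.588]
force: [0.1, 0.4, -1.8]
width: 42.9
```

```bash
python3 look.py w12 herbs | cut -c1-230
```

```text
t 20.17 [516.  104.9  70.6] [-179.    -0.9   91. ] F [ 0.1  0.4 -1.8] w 42.9
herbs 0.84 [317.7 329.3] 12796 med [516.6 115.8 116.3] circ 516.4 107.2 R 22.8 ell ((516.486083984375, 111.27913665771484), (30.138811111450195, 46.11423873901367), 89.51061248779297) rect ((516.7892456054688, 112.35286712646484),
herbs few
```

send_rows(rows=[{"x":0,"y":0,"z":2,"roll":0,"claw":1},{"x":0,"y":0,"z":5,"roll":0,"claw":1},{"x":-0.3,"y":2,"z":6,"roll":0,"claw":1},{"x":-0.7,"y":5,"z":6,"roll":0,"claw":1},{"x":-1,"y":8,"z":6,"roll":0,"claw":1}])

```text
clock: 20.68
eef_pos: [505.7, 184.7, 130.1]
tool_rot: [-3.124, -0.016, 1.585]
force: [0.1, 1.0, -0.7]
width: 42.9
```

send_rows(rows=[{"x":-0.2,"y":2.5,"z":0,"roll":0,"claw":1},{"x":-0.4,"y":5,"z":0,"roll":0,"claw":1},{"x":-0.5,"y":7.2,"z":-0.5,"roll":0,"claw":1},{"x":-0.5,"y":7.2,"z":-1.5,"roll":0,"claw":1},{"x":-0.5,"y":7.2,"z":-2,"roll":0,"claw":1}])

```text
clock: 21.1
eef_pos: [499.1, 258.2, 108.2]
tool_rot: [-3.121, -0.016, 1.591]
force: [-0.2, -0.3, -1.7]
width: 42.7
```

```bash
python3 look.py w13 herbs salt| cut -c1-230
```

```text
t 21.10 [499.1 258.2 108.2] [-178.8   -0.9   91.2] F [-0.2 -0.3 -1.7] w 42.7
herbs 0.78 [318.9 330. ] 16249 med [499.5 271.5 153.3] circ 498.9 261.9 R 22.5 ell ((499.4698181152344, 264.25555419921875), (30.934612274169922, 44.78832244873047), 89.04486083984375) rect ((499.439697265625, 265.8011779785156), 
salt 0.79 [319.7 144.5] 5436 med [498.1 324.3  99.7] circ 497.9 323.6 R 17.2 ell ((497.86041259765625, 323.5830078125), (34.045013427734375, 34.246307373046875), 115.63207244873047) rect ((497.81561279296875, 323.4495849609375), (
```

View pics/w13.png

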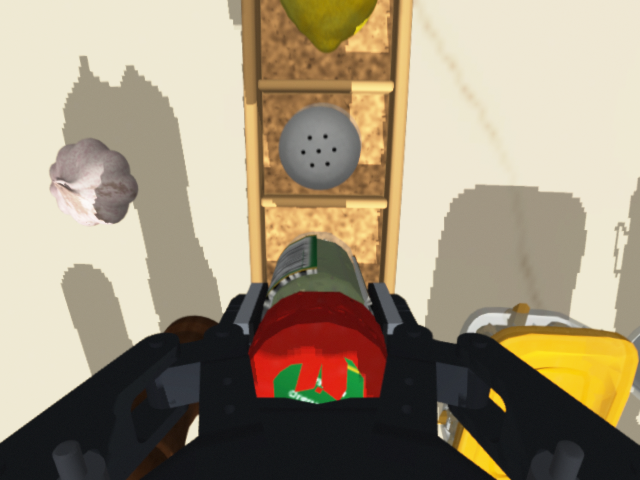

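send_rows(rows=[{"x":0.1,"y":-0.1,"z":-1,"roll":0,"claw":1},{"x":0.1,"y":-0.1,"z":-2,"roll":0,"claw":1},{"x":0.1,"y":-0.1,"z":-2.8,"roll":0,"claw":1},{"x":0.1,"y":-0.1,"z":-3.1,"roll":0,"claw":1},{"x":0.1,"y":-0.1,"z":-3.1,"roll":0,"claw":1}])

```text
clock: 21.67
eef_pos: [500.4, 255.1, 76.9]
tool_rot: [-3.12, -0.014, 1.588]
force: [0.2, 0.0, -1.1]
width: 42.7
```

send_rows(rows=[{"x":0,"y":0,"z":-0.1,"roll":0,"claw":1},{"x":0,"y":0,"z":-0.2,"roll":0,"claw":1},{"x":0,"y":0,"z":-0.2,"roll":0,"claw":1}])

```text
clock: 21.92
eef_pos: [501.3, 256.0, 76.3]
tool_rot: [-3.123, -0.016, 1.588]
force: [0.0, -0.3, -1.4]
width: 42.7
```

send_rows(rows=[{"x":0,"y":0,"z":-0.1,"roll":0,"claw":1},{"x":0,"y":0,"z":-0.15,"roll":0,"claw":1},{"x":0,"y":0,"z":-0.15,"roll":0,"claw":1}])

```text
clock: 22.17
eef_pos: [501.2, 255.8, 74.8]
tool_rot: [-3.123, -0.016, 1.588]
force: [-0.9, -0.0, -0.8]
width: 42.7
```

send_rows(rows=[{"x":0,"y":0,"z":-0.1,"roll":0,"claw":1},{"x":0,"y":0,"z":-0.1,"roll":0,"claw":1}])

```text
clock: 22.33
eef_pos: [501.3, 255.9, 74.0]
tool_rot: [-3.123, -0.016, 1.588]
force: [-0.8, -0.1, 0.5]
width: 43.1
```

send_rows(rows=[{"x":0,"y":0,"z":-0.05,"roll":0,"claw":1},{"x":0,"y":0,"z":-0.05,"roll":0,"claw":0.4},{"x":0,"y":0,"z":-0.05,"roll":0,"claw":0.3},{"x":0,"y":0,"z":-0.05,"roll":0,"claw":0},{"x":0,"y":0,"z":-0.05,"roll":0,"claw":0}])

```text
clock: 22.75
eef_pos: [501.2, 255.8, 73.1]
tool_rot: [-3.122, -0.016, 1.588]
force: [-0.4, 0.1, 0.2]
width: 81.6
```

send_rows(rows=[{"x":0,"y":0,"z":2,"roll":0,"claw":0},{"x":0,"y":0,"z":5,"roll":0,"claw":0},{"x":0,"y":0,"z":8,"roll":0,"claw":0},{"x":0,"y":0,"z":11.5,"roll":0,"claw":0},{"x":0,"y":0,"z":15,"roll":0,"claw":0}])

```text
clock: 23.17
eef_pos: [500.6, 255.6, 224.4]
tool_rot: [-3.121, -0.015, 1.588]
force: [1.1, 0.4, 0.2]
width: 85.5
```

```bash
python3 look.py w14 herbs salt garlic_bulb; python3 - <<'E'
from h import *
c=ctrl.get_calibration('wrist'); im,d=ctrl.get_image('wrist'); P=cloud('wrist',d,d>0,c)
Q=P[(np.hypot(P[:,0]-350,P[:,1]-298)<45)&(P[:,2]>10)]
print(len(Q),cv2.minEnclosingCircle(Q[:,:2].astype(np.float32)),np.percentile(Q,99,axis=0))
Q=Q[Q[:,2]>45]; print(Q.mean(0))
E
```

```text
t 23.17 [500.6 255.6 224.4] [-178.8   -0.9   91. ] F [1.1 0.4 0.2] w 85.5
herbs 0.80 [321.  235.2] 3177 med [499.8 256.9 119.6] circ 499.7 254.8 R 22.5 ell ((499.8433532714844, 254.79043579101562), (43.72433853149414, 44.2384033203125), 134.0081787109375) rect ((500.259765625, 254.76211547851562), (43.50597381591797, 43.68246078491211), 89.79222106933594) zmax 121.20676848419266
herbs 0.51 [130.7 432.4] 139 med [328.3  63.1 106.5] circ 390.0 147.2 R 113.0 ell ((393.5028991699219, 148.00389099121094), (54.41213607788086, 231.8712921142578), 144.42971801757812) rect ((383.48797607421875, 151.27529907226562), (226.04229736328125, 17.757354736328125), 58.16281509399414) zmax 206.9422229073482
salt 0.71 [320.2 136.5] 1754 med [498.1 323.9  99.5] circ 497.9 323.8 R 17.3 ell ((497.86676025390625, 323.58831787109375), (33.67689895629883, 34.19677734375), 90.2884292602539) rect ((497.74169921875, 323.51336669921875), (33.73396301269531, 33.53731155395508), 0.4912709593772888) zmax 102.93761201376144
garlic_bulb 0.87 [168.5 164.5] 2582 med [358.9 300.   37. ] circ 353.1 298.9 R 28.2 ell ((352.9412841796875, 298.6475830078125), (53.02754592895508, 56.02184295654297), 22.529172897338867) rect ((352.274658203125, 298.5145263671875), (53.185791015625, 52.57875442504883), 54.974666595458984) zmax 53.83576694106399
2589 ((351.9837341308594, 298.7723083496094), 28.446006774902344) [378.8 324.3  53.8]
[353.7 299.1  48.5]
```

send_rows(rows=[{"x":-3.5,"y":1,"z":0,"roll":0,"claw":0},{"x":-7,"y":2,"z":0,"roll":0,"claw":0},{"x":-10.5,"y":3,"z":0,"roll":0,"claw":0},{"x":-14,"y":4,"z":0,"roll":0,"claw":0},{"x":-14.8,"y":4.3,"z":0,"roll":0,"claw":0}])

```text
clock: 23.83
eef_pos: [346.1, 299.1, 221.6]
tool_rot: [-3.116, -0.013, 1.595]
force: [-0.8, -0.3, 0.3]
width: 85.5
```

send_rows(rows=[{"x":0,"y":0,"z":-3,"roll":0,"claw":0},{"x":0,"y":0,"z":-6,"roll":0,"claw":0},{"x":0,"y":0,"z":-9,"roll":0,"claw":0},{"x":0,"y":0,"z":-12,"roll":0,"claw":0},{"x":0,"y":0,"z":-12,"roll":0,"claw":0}])

```text
clock: 24.25
eef_pos: [349.9, 295.7, 97.8]
tool_rot: [-3.113, -0.008, 1.589]
force: [-0.7, -0.1, 0.1]
width: 85.2
```

```bash
python3 look.py w15 garlic_bulb; python3 -c "
from h import *
print([round(float(x),3) for x in ctrl.read_state()['qpos']])"
```

```text
t 24.25 [349.9 295.7  97.8] [-178.4   -0.4   91. ] F [-0.7 -0.1  0.1] w 85.2
garlic_bulb 0.69 [324.3 248.3] 5827 med [351.4 304.3  37.9] circ 351.1 299.3 R 28.3 ell ((351.0494689941406, 299.0854797363281), (54.3990592956543, 55.75141906738281), 20.513988494873047) rect ((350.72650146484375, 299.0110778808594), (52.88333511352539, 53.90827560424805), 58.93556594848633) zmax 54.341007926967116
[-0.634, 0.612, -0.16, 2.144, 0.171, 0.406, -0.905]
```

send_rows(rows=[{"x":0,"y":0,"z":-2,"roll":0,"claw":0},{"x":0,"y":0,"z":-4,"roll":0,"claw":0},{"x":0,"y":0,"z":-6,"roll":0,"claw":0},{"x":0,"y":0,"z":-7.5,"roll":0,"claw":0},{"x":0,"y":0,"z":-7.5,"roll":0,"claw":0}])

```text
clock: 24.77
eef_pos: [353.3, 298.4, 27.7]
tool_rot: [-3.122, -0.014, 1.589]
force: [-0.5, 0.1, -0.7]
width: 85.5
```

send_rows(rows=[{"x":0,"y":0,"z":-0.1,"roll":0,"claw":0},{"x":0,"y":0,"z":-0.2,"roll":0,"claw":0},{"x":0,"y":0,"z":-0.2,"roll":0,"claw":0}])

```text
clock: 25.02
eef_pos: [354.1, 299.4, 27.5]
tool_rot: [-3.124, -0.017, 1.588]
force: [-0.0, -0.1, 0.2]
width: 85.3
```

send_rows(rows=[{"x":-0.2,"y":0,"z":-0.4,"roll":0,"claw":0},{"x":-0.2,"y":0,"z":-0.8,"roll":0,"claw":0},{"x":-0.2,"y":0,"z":-0.8,"roll":0,"claw":0},{"x":-0.2,"y":0,"z":-0.8,"roll":0,"claw":0}])

```text
clock: 25.35
eef_pos: [351.6, 299.0, 18.9]
tool_rot: [-3.123, -0.016, 1.588]
force: [-0.0, -0.2, 0.1]
width: 85.4
```

send_rows(rows=[{"x":0,"y":0,"z":0,"roll":0,"claw":1},{"x":0,"y":0,"z":0,"roll":0,"claw":1},{"x":0,"y":0,"z":0,"roll":0,"claw":1},{"x":0,"y":0,"z":0,"roll":0,"claw":1},{"x":0,"y":0,"z":0,"roll":0,"claw":1}])

```text
clock: 25.77
eef_pos: [351.4, 299.0, 19.3]
tool_rot: [-3.124, -0.016, 1.589]
force: [-0.6, -1.3, 12.3]
width: 51.4
```

send_rows(rows=[{"x":0,"y":0,"z":0,"roll":0,"claw":1},{"x":0,"y":0,"z":0,"roll":0,"claw":1},{"x":0,"y":0,"z":0.5,"roll":0,"claw":1},{"x":0,"y":0,"z":1,"roll":0,"claw":1},{"x":0,"y":0,"z":1,"roll":0,"claw":1}])

```text
clock: 26.18
eef_pos: [351.5, 299.2, 29.0]
tool_rot: [-3.123, -0.016, 1.588]
force: [0.2, 0.2, -0.4]
width: 51.2
```

```bash
python3 look.py w16 garlic_bulb
```

```text
t 26.18 [351.5 299.2  29. ] [-179.    -0.9   91. ] F [ 0.2  0.2 -0.4] w 51.2
garlic_bulb 0.67 [318.2 316.1] 13351 med [351.5 307.8  47.4] circ 351.3 300.4 R 27.8 ell ((351.0013732910156, 300.5454406738281), (52.595664978027344, 54.436824798583984), 41.16655731201172) rect ((351.54656982421875, 301.1562805175781), (51.09961700439453, 52.560062408447266), 5.937383651733398) zmax 64.51828347482444
```

View pics/w16.png

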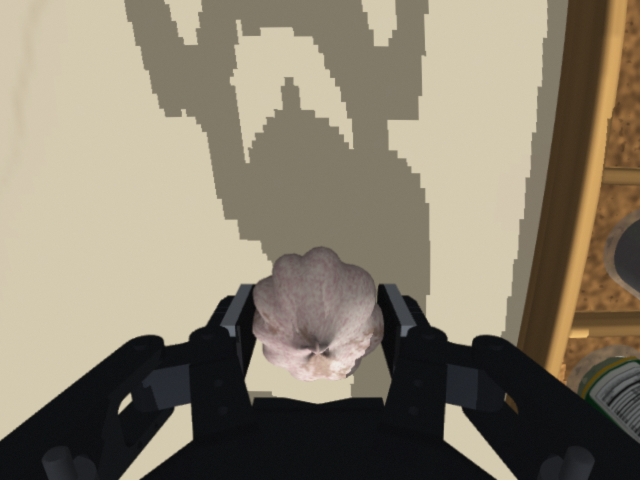

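send_rows(rows=[{"x":0,"y":0,"z":2.5,"roll":0,"claw":1},{"x":0,"y":0,"z":6,"roll":0,"claw":1},{"x":0,"y":0,"z":10,"roll":0,"claw":1},{"x":0,"y":0,"z":14,"roll":0,"claw":1},{"x":0,"y":0,"z":17.5,"roll":0,"claw":1}])

```text
clock: 26.7
eef_pos: [350.7, 298.7, 205.2]
tool_rot: [-3.122, -0.016, 1.589]
force: [1.9, -0.4, -1.0]
width: 51.5
```

send_rows(rows=[{"x":1,"y":-2.5,"z":0.5,"roll":4,"claw":1},{"x":2.5,"y":-6,"z":0.5,"roll":8,"claw":1},{"x":4,"y":-9.7,"z":0.5,"roll":12,"claw":1},{"x":5.5,"y":-13.3,"z":0.5,"roll":16,"claw":1},{"x":7,"y":-17,"z":0.5,"roll":20,"claw":1}])

```text
clock: 27.12
eef_pos: [421.3, 127.1, 208.2]
tool_rot: [-3.122, -0.016, 1.942]
force: [1.5, 0.9, 0.5]
width: 51.1
```

send_rows(rows=[{"x":0.8,"y":-3.6,"z":0,"roll":4,"claw":1},{"x":1.4,"y":-7.2,"z":0,"roll":8,"claw":1},{"x":1.7,"y":-10.8,"z":0,"roll":12,"claw":1},{"x":1.8,"y":-14.4,"z":0,"roll":16,"claw":1},{"x":1.8,"y":-18,"z":0,"roll":18.8,"claw":1}])

```text
clock: 27.53
eef_pos: [438.9, -53.1, 207.9]
tool_rot: [-3.122, -0.016, 2.269]
force: [1.3, 0.2, -0.5]
width: 51.0
```

send_rows(rows=[{"x":-0.2,"y":-3.6,"z":0,"roll":0,"claw":1},{"x":-0.5,"y":-7.2,"z":0,"roll":0,"claw":1},{"x":-1,"y":-10.5,"z":0,"roll":0,"claw":1},{"x":-1.5,"y":-13.5,"z":0,"roll":0,"claw":1},{"x":-2,"y":-16,"z":0,"roll":0,"claw":1}])

```text
clock: 27.95
eef_pos: [418.0, -213.8, 207.7]
tool_rot: [-3.122, -0.016, 2.263]
force: [-0.2, 0.6, -0.7]
width: 51.2
```

```bash
cat > dark.py <<'E'
from h import *
st(); im,d,c=snap('d')
for r in ctrl.regions_of('wrist','caddy_dark'):
    P=cloud('wrist',d,r['region'],c); Q=P[(P[:,2]>24)&(P[:,2]<34)]
    if len(Q)>50: print('%.2f'%r['confidence'],r['uv'],len(Q),cv2.minAreaRect(Q[:,:2].astype(np.float32)))
P=cloud('wrist',d,d>0,c); Q=P[(abs(P[:,0]-406)<75)&(abs(P[:,1]+265)<125)&(P[:,2]>27.5)&(P[:,2]<33)]
print(len(Q),cv2.minAreaRect(Q[:,:2].astype(np.float32)),np.percentile(Q[:,:2],[1,99],axis=0))
E
python3 dark.py
```

```text
t 27.95 [ 418.  -213.8  207.7] [-178.9   -0.9  129.7] F [-0.2  0.6 -0.7] w 51.2
0.55 [288.1, 229.5] 3884 ((407.2249755859375, -265.8787536621094), (221.26185607910156, 94.04685974121094), 84.40714263916016)
3422 ((407.6897888183594, -265.9730529785156), (183.18643188476562, 94.31591033935547), 84.85205078125) [[ 355.6 -353.4]
 [ 459.8 -174. ]]
```

send_rows(rows=[{"x":-0.5,"y":-3.5,"z":0,"roll":0,"claw":1},{"x":-1,"y":-7,"z":-1,"roll":0,"claw":1},{"x":-1.4,"y":-9.5,"z":-4,"roll":0,"claw":1},{"x":-1.4,"y":-9.5,"z":-8,"roll":0,"claw":1},{"x":-1.4,"y":-9.5,"z":-12,"roll":0,"claw":1}])

```text
clock: 28.47
eef_pos: [405.0, -308.0, 87.0]
tool_rot: [-3.123, -0.014, 2.261]
force: [1.2, 0.1, -0.5]
width: 50.9
```

send_rows(rows=[{"x":0,"y":0,"z":0,"roll":0,"claw":1},{"x":0,"y":0,"z":0,"roll":0,"claw":1}])

```text
clock: 28.63
eef_pos: [404.3, -304.4, 87.0]
tool_rot: [-3.122, -0.02, 2.267]
force: [0.3, 0.5, 0.7]
width: 51.5
```

```bash
python3 dark.py; python3 look.py w17 garlic_bulb
```

```text
t 28.63 [ 404.3 -304.4   87. ] [-178.9   -1.2  129.9] F [0.3 0.5 0.7] w 51.5
0.74 [404.4, 176.8] 13452 ((407.8492126464844, -266.05755615234375), (221.2301483154297, 94.44944763183594), 85.06845092773438)
0.57 [152.4, 458.3] 59 ((411.3893127441406, -520.7118530273438), (29.618385314941406, 1.469212532043457), 74.1499252319336)
11429 ((407.82427978515625, -266.44720458984375), (183.6514129638672, 94.41619110107422), 85.05206298828125) [[ 355.9 -351. ]
 [ 459.  -174.8]]
t 28.73 [ 406.8 -305.7   90. ] [-179.    -0.8  129.9] F [-0.8  0.9  0.1] w 51.5
garlic_bulb 0.84 [317.8 313.9] 13378 med [ 401.2 -298.5  108.3] circ 406.6 -327.3 R 48.5 ell ((431.9664001464844, -338.6366882324219), (73.54420471191406, 141.8778533935547), 38.255760192871094) rect ((403.56060791015625, -322.7073974609375), (86.61434173583984, 64.74034118652344), 66.3697509765625) zmax 125.44213318165268
```

View pics/w17.png

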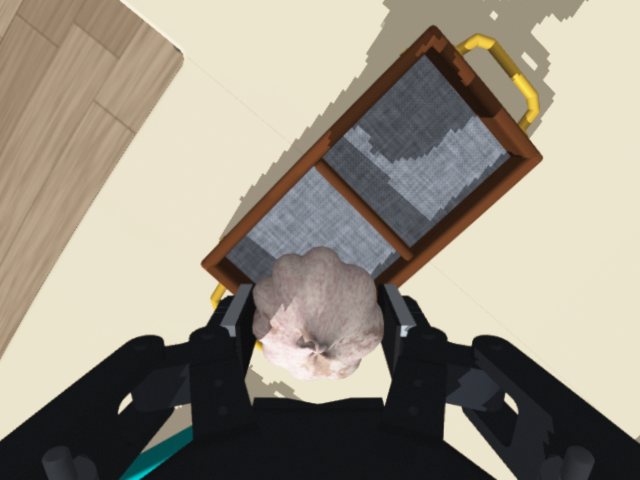

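send_rows(rows=[{"x":-0.3,"y":-0.3,"z":-1,"roll":0,"claw":1},{"x":-0.3,"y":-0.3,"z":-2,"roll":0,"claw":1},{"x":-0.3,"y":-0.3,"z":-3,"roll":0,"claw":1},{"x":-0.3,"y":-0.3,"z":-3.8,"roll":0,"claw":1},{"x":-0.3,"y":-0.3,"z":-3.8,"roll":0,"claw":1}])

```text
clock: 29.25
eef_pos: [401.0, -308.6, 48.4]
tool_rot: [-3.121, -0.019, 2.266]
force: [-0.4, 0.0, -1.0]
width: 50.9
```

send_rows(rows=[{"x":0,"y":0,"z":0,"roll":0,"claw":1},{"x":0,"y":0,"z":0,"roll":0,"claw":1},{"x":0,"y":0,"z":0,"roll":0,"claw":1}])

```text
clock: 29.5
eef_pos: [402.5, -309.2, 50.4]
tool_rot: [-3.123, -0.015, 2.266]
force: [0.1, 0.3, -0.1]
width: 50.9
```

send_rows(rows=[{"x":0.15,"y":0,"z":-0.4,"roll":0,"claw":1},{"x":0.15,"y":0,"z":-0.8,"roll":0,"claw":1},{"x":0.15,"y":0,"z":-1.2,"roll":0,"claw":1},{"x":0.15,"y":0,"z":-1.5,"roll":0,"claw":1},{"x":0.15,"y":0,"z":-1.5,"roll":0,"claw":1}])

```text
clock: 29.92
eef_pos: [403.2, -308.9, 34.5]
tool_rot: [-3.122, -0.017, 2.266]
force: [-0.8, 0.9, -0.1]
width: 51.2
```

send_rows(rows=[{"x":0,"y":0,"z":-0.1,"roll":0,"claw":1},{"x":0,"y":0,"z":-0.2,"roll":0,"claw":1},{"x":0,"y":0,"z":-0.2,"roll":0,"claw":1}])

```text
clock: 30.17
eef_pos: [403.6, -309.1, 33.1]
tool_rot: [-3.122, -0.016, 2.266]
force: [-0.9, -0.2, -0.9]
width: 51.0
```

send_rows(rows=[{"x":0,"y":0,"z":-0.1,"roll":0,"claw":1},{"x":0,"y":0,"z":-0.1,"roll":0,"claw":1}])

```text
clock: 30.33
eef_pos: [403.8, -309.3, 32.5]
tool_rot: [-3.122, -0.015, 2.265]
force: [0.6, 1.1, 1.0]
width: 51.2
```

send_rows(rows=[{"x":0,"y":0,"z":0,"roll":0,"claw":0.33},{"x":0,"y":0,"z":0,"roll":0,"claw":0.33},{"x":0,"y":0,"z":0,"roll":0,"claw":0.33}])

```text
clock: 30.58
eef_pos: [403.6, -309.2, 32.2]
tool_rot: [-3.123, -0.016, 2.265]
force: [-0.0, 0.3, 0.4]
width: 57.3
```

send_rows(rows=[{"x":0,"y":0,"z":0.1,"roll":0,"claw":0.3},{"x":0,"y":0,"z":0.3,"roll":0,"claw":0.28},{"x":0,"y":0,"z":0.6,"roll":0,"claw":0.25},{"x":0,"y":0,"z":0.9,"roll":0,"claw":0.1},{"x":0,"y":0,"z":1.2,"roll":0,"claw":0}])

```text
clock: 31.0
eef_pos: [403.7, -309.2, 44.6]
tool_rot: [-3.123, -0.015, 2.266]
force: [-0.4, -0.3, 0.1]
width: 84.7
```

send_rows(rows=[{"x":0,"y":0,"z":1,"roll":0,"claw":0},{"x":0,"y":0,"z":4,"roll":0,"claw":0},{"x":0,"y":0,"z":8,"roll":0,"claw":0},{"x":0,"y":0,"z":12,"roll":0,"claw":0},{"x":0,"y":0,"z":16,"roll":0,"claw":0}])

```text
clock: 31.42
eef_pos: [403.2, -308.5, 206.5]
tool_rot: [-3.123, -0.017, 2.266]
force: [1.8, -1.6, 0.2]
width: 85.1
```

```bash
python3 look.py w18 garlic_bulb
```

```text
t 31.42 [ 403.2 -308.5  206.5] [-178.9   -0.9  129.9] F [ 1.8 -1.6  0.2] w 85.1
```

```bash
python3 - <<'E'
from h import *
im,d,c=snap('w19'); P=cloud('wrist',d,d>0,c)
Q=P[(np.hypot(P[:,0]-403.6,P[:,1]+309)<36)&(P[:,2]>31)&(P[:,2]<90)]
print(len(Q),cv2.minEnclosingCircle(Q[:,:2].astype(np.float32)),np.percentile(Q,[1,99],axis=0)); print(Q[Q[:,2]>60].mean(0))
E
```

```text
2825 ((404.00384521484375, -309.1405944824219), 28.39046859741211) [[ 378.  -333.4   35.8]
 [ 427.6 -284.7   67.2]]
[ 402.9 -308.8   63.6]
```

send_rows(rows=[{"x":0.4,"y":3.6,"z":0,"roll":0,"claw":0},{"x":0.8,"y":7.2,"z":0,"roll":0,"claw":0},{"x":1.2,"y":10.8,"z":0,"roll":0,"claw":0},{"x":1.6,"y":14.4,"z":0,"roll":0,"claw":0},{"x":2,"y":18,"z":0,"roll":0,"claw":0}])

```text
clock: 31.98
eef_pos: [422.4, -127.6, 203.6]
tool_rot: [-3.121, -0.017, 2.265]
force: [0.3, -0.1, -0.2]
width: 85.4
```

send_rows(rows=[{"x":0.4,"y":3.6,"z":0,"roll":0,"claw":0},{"x":0.8,"y":7.2,"z":0,"roll":0,"claw":0},{"x":1,"y":10.8,"z":0,"roll":0,"claw":0},{"x":1,"y":14.4,"z":0,"roll":0,"claw":0},{"x":1,"y":18,"z":0,"roll":0,"claw":0}])

```text
clock: 32.4
eef_pos: [432.5, 52.2, 203.6]
tool_rot: [-3.121, -0.016, 2.266]
force: [0.5, -0.3, 0.3]
width: 85.2
```

send_rows(rows=[{"x":-1,"y":4,"z":0,"roll":0,"claw":0},{"x":-2,"y":8,"z":0,"roll":0,"claw":0},{"x":-2.8,"y":11.4,"z":0,"roll":0,"claw":0},{"x":-2.8,"y":11.4,"z":0,"roll":0,"claw":0},{"x":-2.8,"y":11.4,"z":0,"roll":0,"claw":0}])

```text
clock: 32.82
eef_pos: [404.2, 166.6, 203.9]
tool_rot: [-3.121, -0.016, 2.271]
force: [-0.3, -1.1, -0.2]
width: 85.1
```

```bash
python3 look.py w20 mill
```

```text
t 32.82 [404.2 166.6 203.9] [-178.8   -0.9  130.1] F [-0.3 -1.1 -0.2] w 85.1
mill 0.94 [323.7 239.4] 4689 med [402.2 170.2 134.8] circ 405.5 166.2 R 25.1 ell ((405.1485595703125, 166.50596618652344), (48.68861389160156, 49.799720764160156), 141.88771057128906) rect ((405.1582336425781, 166.70809936523438), (49.02483367919922, 48.53926086425781), 69.34085083007812) zmax 149.9595307884555
mill few
```

send_rows(rows=[{"x":0.1,"y":0,"z":-2,"roll":0,"claw":0},{"x":0.1,"y":0,"z":-4.5,"roll":0,"claw":0},{"x":0.1,"y":0,"z":-7,"roll":0,"claw":0},{"x":0.1,"y":0,"z":-8.5,"roll":0,"claw":0},{"x":0.1,"y":0,"z":-8.5,"roll":0,"claw":0}])

```text
clock: 33.33
eef_pos: [405.2, 161.6, 116.6]
tool_rot: [-3.116, -0.016, 2.262]
force: [0.4, -0.1, -0.8]
width: 85.9
```

send_rows(rows=[{"x":0,"y":0,"z":0,"roll":0,"claw":0},{"x":0,"y":0,"z":0,"roll":0,"claw":0}])

```text
clock: 33.5
eef_pos: [407.2, 164.1, 119.8]
tool_rot: [-3.123, -0.015, 2.264]
force: [0.3, 0.1, 0.6]
width: 85.3
```

send_rows(rows=[{"x":-0.1,"y":0.2,"z":-0.1,"roll":0,"claw":0},{"x":-0.1,"y":0.2,"z":-0.1,"roll":0,"claw":0.3},{"x":-0.1,"y":0.2,"z":-0.1,"roll":0,"claw":0.4},{"x":-0.1,"y":0.2,"z":-0.1,"roll":0,"claw":1},{"x":-0.1,"y":0.2,"z":-0.1,"roll":0,"claw":1}])

```text
clock: 33.92
eef_pos: [406.3, 167.1, 119.1]
tool_rot: [-3.124, -0.014, 2.266]
force: [-2.0, -0.5, 8.8]
width: 45.5
```

send_rows(rows=[{"x":0,"y":0,"z":0,"roll":0,"claw":1},{"x":0,"y":0,"z":0,"roll":0,"claw":1},{"x":0,"y":0,"z":0,"roll":0,"claw":1},{"x":0,"y":0,"z":0,"roll":0,"claw":1}])

```text
clock: 34.25
eef_pos: [406.1, 167.0, 119.2]
tool_rot: [-3.124, -0.014, 2.266]
force: [-1.1, -1.1, 8.6]
width: 45.6
```

send_rows(rows=[{"x":0,"y":0,"z":0.4,"roll":0,"claw":1},{"x":0,"y":0,"z":0.8,"roll":0,"claw":1},{"x":0,"y":0,"z":1.2,"roll":0,"claw":1},{"x":0,"y":0,"z":1.2,"roll":0,"claw":1}])

```text
clock: 34.58
eef_pos: [406.0, 167.0, 130.9]
tool_rot: [-3.124, -0.015, 2.265]
force: [0.7, -0.0, -1.8]
width: 44.9
```

```bash
python3 look.py w21 mill; python3 - <<'E'
from h import *
im,d=ctrl.get_image('scene'); b=cv2.resize(im[150:270,180:340],(800,600),interpolation=cv2.INTER_CUBIC); cv2.imwrite('pics/c21.png',b)
E
```

```text
t 34.58 [406.  167.  130.9] [-179.    -0.9  129.8] F [ 0.7 -0.  -1.8] w 44.9
mill 0.94 [320.  289.6] 11925 med [400.6 174.1 145.9] circ 405.7 167.4 R 24.9 ell ((405.0911865234375, 168.1173553466797), (47.40760803222656, 48.677425384521484), 121.94406127929688) rect ((404.8985290527344, 168.77297973632812), (45.455955505371094, 46.41719055175781), 40.82476806640625) zmax 161.57576965779165
```

View pics/c21.png

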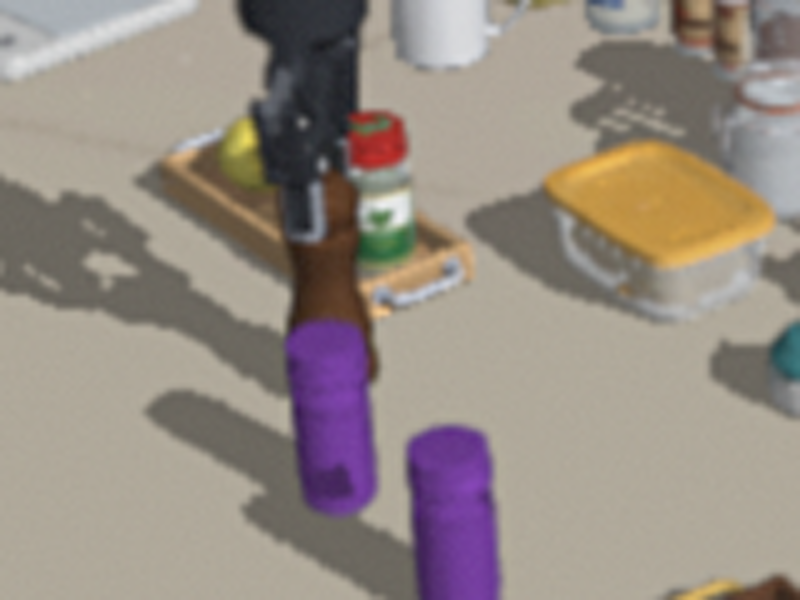

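send_rows(rows=[{"x":0,"y":0,"z":2,"roll":0,"claw":1},{"x":0,"y":0,"z":4.5,"roll":0,"claw":1},{"x":0,"y":0,"z":7.5,"roll":0,"claw":1},{"x":0,"y":0,"z":10.5,"roll":0,"claw":1},{"x":0,"y":0,"z":12,"roll":0,"claw":1}])

```text
clock: 35.15
eef_pos: [406.3, 167.7, 252.8]
tool_rot: [-3.126, -0.015, 2.266]
force: [0.1, 0.6, -1.4]
width: 45.2
```

send_rows(rows=[{"x":0.3,"y":-2,"z":0,"roll":0,"claw":1},{"x":0.6,"y":-5,"z":0,"roll":0,"claw":1},{"x":1,"y":-8.5,"z":0,"roll":0,"claw":1},{"x":1.4,"y":-12,"z":0,"roll":0,"claw":1},{"x":1.5,"y":-15.5,"z":0,"roll":0,"claw":1}])

```text
clock: 35.57
eef_pos: [420.8, 10.3, 250.1]
tool_rot: [-3.123, -0.015, 2.266]
force: [1.1, -0.2, -1.7]
width: 45.2
```

send_rows(rows=[{"x":0.3,"y":-3.6,"z":0,"roll":0,"claw":1},{"x":0.5,"y":-7.2,"z":0,"roll":0,"claw":1},{"x":0.5,"y":-10.8,"z":0,"roll":0,"claw":1},{"x":0.2,"y":-14,"z":0,"roll":0,"claw":1},{"x":-0.2,"y":-17,"z":0,"roll":0,"claw":1}])

```text
clock: 35.98
eef_pos: [418.1, -160.4, 249.9]
tool_rot: [-3.122, -0.016, 2.264]
force: [0.7, 0.6, -1.7]
width: 45.4
```

send_rows(rows=[{"x":-0.3,"y":-3,"z":0,"roll":0,"claw":1},{"x":-0.6,"y":-5.5,"z":0,"roll":0,"claw":1},{"x":-0.75,"y":-6.5,"z":0,"roll":0,"claw":1},{"x":-0.75,"y":-6.5,"z":0,"roll":0,"claw":1},{"x":-0.75,"y":-6.5,"z":0,"roll":0,"claw":1}])

```text
clock: 36.4
eef_pos: [411.0, -222.2, 250.0]
tool_rot: [-3.123, -0.017, 2.265]
force: [-0.1, 0.6, -1.4]
width: 45.4
```

send_rows(rows=[{"x":0,"y":0,"z":-2,"roll":0,"claw":1},{"x":0,"y":0,"z":-4,"roll":0,"claw":1},{"x":0,"y":0,"z":-6,"roll":0,"claw":1},{"x":0,"y":0,"z":-7,"roll":0,"claw":1},{"x":0,"y":0,"z":-7,"roll":0,"claw":1}])

```text
clock: 36.82
eef_pos: [410.3, -220.9, 178.7]
tool_rot: [-3.122, -0.02, 2.269]
force: [-0.2, 0.9, -1.8]
width: 45.0
```

send_rows(rows=[{"x":0,"y":0,"z":0,"roll":0,"claw":1},{"x":0,"y":0,"z":0,"roll":0,"claw":1},{"x":0,"y":0,"z":0,"roll":0,"claw":1}])

```text
clock: 37.07
eef_pos: [412.0, -223.0, 181.2]
tool_rot: [-3.123, -0.014, 2.266]
force: [0.5, 0.5, -1.9]
width: 45.2
```

```bash
python3 dark.py;python3 look.py w22 mill
```

```text
t 37.07 [ 412.  -223.   181.2] [-179.    -0.8  129.8] F [ 0.5  0.5 -1.9] w 45.2
0.82 [283.3, 219.5] 4524 ((407.7938232421875, -265.63818359375), (221.42816162109375, 94.34496307373047), 84.82054138183594)
0.61 [169.0, 439.0] 295 ((438.6606750488281, -497.35113525390625), (20.074840545654297, 100.51652526855469), 2.887254238128662)
3969 ((407.7212219238281, -265.73382568359375), (182.8304443359375, 94.27681732177734), 84.89668273925781) [[ 355.7 -353.6]
 [ 459.8 -173.9]]
t 37.17 [ 411.7 -223.3  181. ] [-178.9   -0.8  129.8] F [-0.5  0.3 -1.8] w 45.3
mill 0.89 [321.4 290. ] 13580 med [ 405.4 -214.9  194.7] circ 411.1 -222.4 R 24.5 ell ((410.6871643066406, -222.25955200195312), (47.2491340637207, 48.40544509887695), 146.81329345703125) rect ((410.7745056152344, -221.9083251953125), (45.685665130615234, 47.1505012512207), 41.47309875488281) zmax 211.63410918972338
```

Position is within 1 mm. I'll lower it until it touches the floor (TCP about 132).

send_rows(rows=[{"x":0,"y":0,"z":-1.2,"roll":0,"claw":1},{"x":0,"y":0,"z":-2.4,"roll":0,"claw":1},{"x":0,"y":0,"z":-3.6,"roll":0,"claw":1},{"x":0,"y":0,"z":-4.4,"roll":0,"claw":1},{"x":0,"y":0,"z":-4.6,"roll":0,"claw":1}])

```text
clock: 37.68
eef_pos: [410.5, -223.1, 133.3]
tool_rot: [-3.122, -0.017, 2.265]
force: [0.3, 0.5, -2.2]
width: 45.5
```

send_rows(rows=[{"x":0,"y":0,"z":-0.05,"roll":0,"claw":1},{"x":0,"y":0,"z":-0.1,"roll":0,"claw":1},{"x":0,"y":0,"z":-0.1,"roll":0,"claw":1}])

```text
clock: 37.93
eef_pos: [411.6, -223.3, 133.7]
tool_rot: [-3.123, -0.015, 2.265]
force: [0.7, -0.4, -1.9]
width: 45.2
```

send_rows(rows=[{"x":0,"y":0,"z":-0.1,"roll":0,"claw":1},{"x":0,"y":0,"z":-0.1,"roll":0,"claw":1}])

```text
clock: 38.1
eef_pos: [411.3, -223.3, 132.5]
tool_rot: [-3.123, -0.015, 2.265]
force: [-0.3, 0.3, -1.2]
width: 45.0
```

send_rows(rows=[{"x":0,"y":0,"z":-0.1,"roll":0,"claw":1},{"x":0,"y":0,"z":-0.1,"roll":0,"claw":1}])

```text
clock: 38.27
eef_pos: [411.5, -223.4, 132.2]
tool_rot: [-3.122, -0.014, 2.265]
force: [-1.3, 0.4, 8.4]
width: 45.1
```

send_rows(rows=[{"x":0,"y":0,"z":0,"roll":0,"claw":0.38},{"x":0,"y":0,"z":0,"roll":0,"claw":0.3},{"x":0,"y":0,"z":0,"roll":0,"claw":0.15},{"x":0,"y":0,"z":0,"roll":0,"claw":0},{"x":0,"y":0,"z":0,"roll":0,"claw":0}])

```text
clock: 38.68
eef_pos: [411.2, -223.2, 131.2]
tool_rot: [-3.123, -0.016, 2.265]
force: [0.6, 0.6, -0.2]
width: 85.0
```

send_rows(rows=[{"x":0,"y":0,"z":1,"roll":0,"claw":0},{"x":0,"y":0,"z":3.5,"roll":0,"claw":0},{"x":0,"y":0,"z":6.5,"roll":0,"claw":0},{"x":0,"y":0,"z":9.5,"roll":0,"claw":0},{"x":0,"y":0,"z":13,"roll":0,"claw":0}])

```text
clock: 39.1
eef_pos: [410.4, -222.6, 262.5]
tool_rot: [-3.122, -0.018, 2.266]
force: [0.1, -0.8, -0.0]
width: 85.4
```

send_rows(rows=[{"x":0,"y":0,"z":0,"roll":0,"claw":0},{"x":0,"y":0,"z":0,"roll":0,"claw":0},{"x":0,"y":0,"z":0,"roll":0,"claw":0}])

```text
clock: 39.35
eef_pos: [410.6, -223.3, 261.3]
tool_rot: [-3.122, -0.016, 2.265]
force: [-0.2, -0.5, -0.5]
width: 85.4
```

```bash
python3 look.py w23 mill; python3 - <<'E'
from h import *
im,d=ctrl.get_image('scene'); cv2.imwrite('pics/final.png',cv2.resize(im[130:350,170:500],(800,533),interpolation=cv2.INTER_CUBIC))
im,d=ctrl.get_image('top'); P=cloud('top',d,d>0)
for n,x,y,r in [('lemon',500,409,45),('salt',498,324,28),('herbs',500,255,28),('garlic',404,-309,36),('timer',631,-28,50),('tub',647,145,90),('purple1',344,69,35),('purple2',335,-62,35)]:
    Q=P[(np.hypot(P[:,0]-x,P[:,1]-y)<r)&(P[:,2]>33)&(P[:,2]<150)]
    print(n,len(Q),np.median(Q,0) if len(Q) else '',np.percentile(Q[:,2],98) if len(Q) else '')
E
```

```text
t 39.35 [ 410.6 -223.3  261.3] [-178.9   -0.9  129.8] F [-0.2 -0.5 -0.5] w 85.4
mill 0.76 [324.  222.3] 3395 med [ 407.9 -219.6  147.6] circ 411.1 -223.8 R 25.0 ell ((410.9319152832031, -223.38885498046875), (48.41067123413086, 48.90188980102539), 175.7286376953125) rect ((410.3217468261719, -223.47610473632812), (47.099815368652344, 48.582942962646484), 16.36895751953125) zmax 163.0167530881579
lemon 469 [496.  402.4  56.3] 67.29283594833369
salt 334 [491.6 316.5  88.5] 104.33138649428548
herbs 493 [493.1 246.3 117.2] 124.41278439736213
garlic 0  
timer 496 [622.7 -34.9  44.2] 58.803371384174625
tub 2410 [646.4 147.2  57.6] 64.1815910326593
purple1 381 [339.5  66.3 106.2] 111.29059175030571
purple2 343 [331.  -62.8 106.7] 111.84037482038804
```

View pics/final.png

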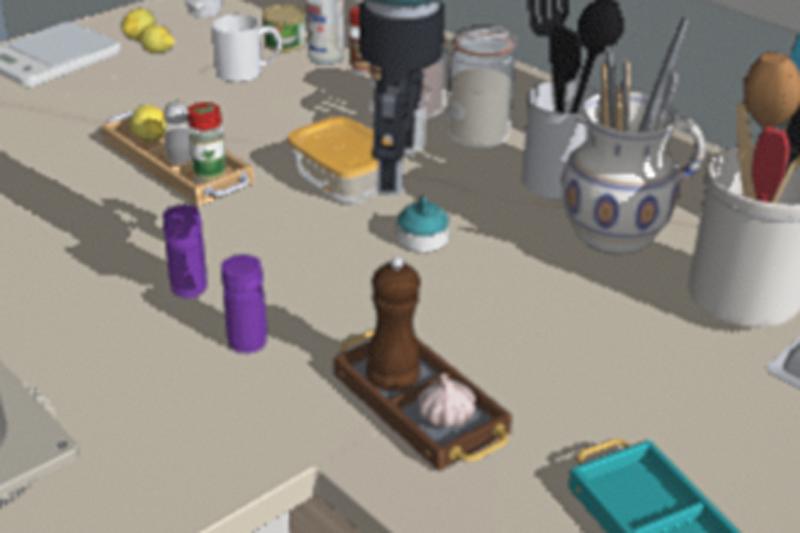

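```bash
python3 -c "
from cell import ctrl
print(ctrl.finish_job())"
```

```text
the job is handed in; nothing more can be done
None
```

Both seasoning kits are made up, and I handed the job in at about 39.5 s on the robot's clock. I placed the things in the order you named them:
- **Pale caddy:** the lemon is in the long compartment, the salt shaker in the middle one and the herb jar in the end one.
- **Dark wooden caddy:** the garlic bulb is in the far compartment and the pepper mill in the near one.

**Last checks:** depth readings put each thing about 13 mm higher than it stood on the worktop, which is the floor height:

| Thing | Top measured (mm) |
|---|---|
| Lemon | 65 |
| Salt | 103 |
| Herbs | 120 |
| Garlic | 67 |
| Mill | 163 |

The final picture shows the shaker, jar and mill upright, the timer, tub and purple look-alikes standing where they were, and the gripper clear of everything.

**What went wrong or disagreed:**
- **Lemon grip:** the first attempt stopped at a joint limit and closed too high. I opened the gripper and took the lemon again about 10 mm further out. The tool stayed tilted about 1.4° after that, with no visible effect on the placings.
- **Gripper opening:** it read 2 to 8 mm less than the things' true widths.
- **Garlic:** the wrist-camera network missed it once it was placed, and the arm hid it from the top camera at the end. Its position comes from wrist depth and the final scene picture.

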